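# Stack the cover plates against the fence of the inclined stand

## Task

Stack the three aluminium cover plates flat on the inclined black stand, lengthways up the slope and centred across it, the longest at the bottom, the middle one on it and the shortest on top. Bring each down the slope until its lower end bears fully on the fence, so that the sprung pin facing it is pushed in; the fence is set differently each time, so feel for it, gently. Leave everything else on the bench where it is.

Things in the scene. Friction and masses are not known exactly. Their poses are not given: they have to be found in the camera images.
- plate_long: The longest of three. Aluminium cover plate, 110 long (its x) x 50 wide (its y) x 15 thick, about 0.22 kg, both ends alike, shallow grey pattern on its top face. Starts lying flat on the bench, pattern up. Origin: centre of its underside; z out of its top face.
- plate_mid: The middle of three. Aluminium cover plate, 90 long (its x) x 50 wide (its y) x 15 thick, about 0.18 kg, both ends alike, shallow grey pattern on its top face. Starts lying flat on the bench, pattern up. Origin: centre of its underside; z out of its top face.
- plate_short: The shortest of three. Aluminium cover plate, 70 long (its x) x 50 wide (its y) x 15 thick, about 0.14 kg, both ends alike, shallow grey pattern on its top face. Starts lying flat on the bench, pattern up. Origin: centre of its underside; z out of its top face.
- stand: Black inclined inspection stand, fixed to the bench, 160 x 130 mm on plan; carries the bed and the fence: an aluminium wall, rigid, square to the bed across its low end (the end nearer the robot), 104 mm wide, 50 tall, 10 thick. Plates let go on the dry bed need not slide down to the fence. Origin: centre of the stand's underside; x towards its high end, z up.
- bed: Flat top of the stand, 165 mm along the slope (its x, rising) x 120 wide (its y), tilted 25 degrees, low end 31 above the bench. Origin: centre of its top surface; z square out of the bed. The fence is locked at a setting that is not measured: its face, looking up the slope, lies at bed x between -70 and -40 mm, parallel to bed y; find it by touch or sight.
- pin0 (a joint): The lowest of three thin sprung steel pins (9 mm across) standing 5 mm out of the fence's face on its centre line, this one 7.5 mm above the bed, facing plate 1 of the stack from below. In m: 0 standing out; 0.005 pushed in flush with the face, as when a plate bears on the fence. Under 0.3 N pushes it in, too little to feel; it springs back.
- pin1 (a joint): The middle of three thin sprung steel pins (9 mm across) standing 5 mm out of the fence's face on its centre line, this one 22.5 mm above the bed, facing plate 2 of the stack from below. In m: 0 standing out; 0.005 pushed in flush with the face, as when a plate bears on the fence. Under 0.3 N pushes it in, too little to feel; it springs back.
- pin2 (a joint): The top of three thin sprung steel pins (9 mm across) standing 5 mm out of the fence's face on its centre line, this one 37.5 mm above the bed, facing plate 3 of the stack from below. In m: 0 standing out; 0.005 pushed in flush with the face, as when a plate bears on the fence. Under 0.3 N pushes it in, too little to feel; it springs back.
- casting: Bystander, loose: valve-body casting, aluminium block 120 x 90 x 46 with three brass tubes sticking out 28 of one face. Origin: centre of its underside. Sizes in mm.
- fitting_a: Bystander, loose: brass fitting, stepped round, 26 across, 36 tall, standing upright among the plates. Origin: centre of its underside. Sizes in mm.
- fitting_b: Bystander, loose: the same brass fitting, nearer the robot. Origin: centre of its underside. Sizes in mm.
- marker: Bystander, loose: marker pen, white with a red cap, 110 long, 16 thick, lying. Origin: centre of its underside. Sizes in mm.
- rest: Bystander, loose: black V-shaped rest block 60 x 50 x 40. Origin: centre of its underside. Sizes in mm.
- ring_gauge: Bystander, loose: steel ring gauge lying flat, 64 outside, 18 tall. Origin: centre of its underside. Sizes in mm.
- nut_tray: Bystander, fixed: blue open tray of nuts, 120 x 160 x 35 mm. Origin: centre of its underside.
There are look-alikes about, which are no part of the job. What is shaped like the plate_short but brown is not meant. Leave any brown look-alike of the plate_mid alone.

How it is judged:
By the outcome, as a careful person would: the job done as asked, in the order asked, and still so for the second after the job is handed in, with the robot touching nothing.
It also fails if it takes over 72 s, if anything falls off the work surface, if the arm or the gripper's body presses on something with over 40 N, if the wrist force passes 120 N, or if a joint passes its speed limit or range.

## Robot

A 6-joint arm with a two-finger parallel gripper is mounted at the origin on the work surface. World frame = base frame: x ahead of the robot, y to its left, z up, the work surface at z = 0. Lengths are in m, angles in degrees, forces in N, time in s.
With the tool pointing down it reaches from about 0.3 to 0.75 m from the base axis. Payload 8.5 kg.
Tool frame: the origin (TCP) lies between the finger pads; the fingertips stand 17 mm ahead of it and the grasp point (between the pads) lies 2 mm behind it; z points along the fingers, y is the direction in which the jaws open and shut (so a half turn about z gives the same grasp; the last joint's range is limited). The gripper opens to 85 mm and grips with 20 to 120 N. Pads are 22 mm wide; open, the fingers measure 114 mm over their backs; the gripper's body (76 mm by 85 mm) begins 54 mm behind the grasp point. The pads swing forward as they close: fully open they stand 13 mm farther back than shut.
Start: joints at [60.315, 21.807, 74.336, -0, 83.858, -12.336], TCP at [0.164, 0.525, 0.248] pointing down, gripper open.
Joint ranges: [-178.18, 178.18], [-50.72, 133.34], [12.68, 142.11], [-81.47, 261.47], [9.98, 163.14], [-165.26, 165.26]. Speed limits (degrees/s): [136.94, 136.94, 180, 180, 180, 180].

## Interface

Orientations are given as a 3x3 rotation matrix whose columns are the frame's x, y, z axes.
In Python, from rig import readout, eyes, env gives the robot as it stands.
- The arm moves only by the tool arm_command, never from a script. Its argument "rows" is text: rows parted by semicolons, each of 7 numbers parted by spaces: the closure, from 0 (fully open) to 1 (shut), then the shift along the tool's x, y, z in mm, then the turn, a rotation vector about the tool's x, y, z in degrees. In form: grip dx dy dz rx ry rz; .... A call has 1 to 5 rows; each row shifts and turns the commanded pose from where the row before left it, along the tool's axes as they then stand; what a row does not reach is not made up. A row lasts 1/12 s, in which the tool goes at most 41.7 mm and 7.16 degrees, less where a joint would pass 70% of its speed; a pose out of reach is approached as far as the arm can. A call with a gripper value outside its range is refused whole. The fingers move at their own pace and stop on an object; "squeeze" is the grip in N (left out, the last holds). Time passes only in rows, so rows that do not move let the fingers close. It gives the time, the measured TCP pose, the force and the opening at its end, in the units of the state.
- readout.observe(): the state, without advancing time (a new reading comes with each control period).
- eyes.get_image(name): name is "scene" or "top" or "wrist"; returns the picture (400x640x3 uint8, red, green, blue); there is no depth.
- eyes.camera_model(name): a dict with "mtx" (3x3 intrinsics, pixels), "k1" (the pictures are not rectified: a ray, as slopes to the right and down, at radius r is drawn at 1 + k1 r^2 times it, then the intrinsics apply), "view" (4x4, takes a point from world to camera coordinates). Camera axes: x right, y up, looking along -z (the intrinsics and any distortion apply to the point x, -y, -z); pixel columns grow to the right and rows downward; lengths in m; the calibration is good to about 2 mm. A picture is of the moment at which its call begins: read the wrist's pose just before it. camera_model takes no time and is no camera call; for the wrist camera it gives the pose at the moment of the call.
- env.close_job(): hands the job in, once; it reports no verdict.
The state is a dict: "time_s": time; "q": joint angles; "qvel": joint speeds; "joint_efforts": joint torques, N m; "position": TCP position; "tool_rot": TCP orientation; "ft_force": force on the tool from outside, world axes, zero at the start; "wrist_torque": the same for the moment, N m; "grip_width": finger opening in m.
Only numpy, scipy, OpenCV 4.12 (cv2) and the standard library are available. Lean on these libraries where they do the work, as an engineer would, in place of code of your own. Each camera call takes 0.05 s, during which the arm holds its last target. There are 200 camera calls.

## Working session

There is one attempt and no reset: what is moved stays moved. The work goes in short steps, Python scripts to look and compute and a tool call to move; the robot and the scene stay as the last step left them, time stands still between calls to the robot, and variables do not carry over. Pictures are saved under pics/ and viewed, about 8 in all and at most 12, crops included, and the job is handed in when it is done.

Besides the shell and the picture viewer there is one more tool, called after "Request:" as name(argument=value, ...), one argument or row to a line, values as JSON. arm_command: Moves the arm, as the interface text tells. Its arguments: {"type":"object","properties":{"rows":{"type":"string"},"squeeze":{"type":"number"}},"required":["rows"]}

```bash
ls; mkdir -p pics; cat > h.py <<'E'
import numpy as np,cv2
from rig import readout,eyes,env
def K(m):
    return m["mtx"],m["k1"],np.array(m["view"])
def ray(name,px,m=None):
    m=m or eyes.camera_model(name); A=np.array(m["mtx"]);V=np.array(m["view"])
    d=np.linalg.inv(A)@np.array([px[0],px[1],1.]);x,y=d[0],d[1]
    xd,yd=x,y
    for _ in range(20):
        s=1+m["k1"]*(x*x+y*y); x,y=xd/s,yd/s
    R=V[:3,:3];o=-R.T@V[:3,3]
    return o,R.T@np.array([x,-y,-1.])
def onz(name,px,z,m=None):
    o,d=ray(name,px,m); return o+d*(z-o[2])/d[2]
def onplane(name,px,p,n,m=None):
    o,d=ray(name,px,m); return o+d*(np.dot(p-o,n)/np.dot(d,n))
def proj(name,P,m=None):
    m=m or eyes.camera_model(name); V=np.array(m["view"]);c=V[:3,:3]@P+V[:3,3]
    x,y=c[0]/-c[2],-c[1]/-c[2]; s=1+m["k1"]*(x*x+y*y)
    return (np.array(m["mtx"])@[x*s,y*s,1])[:2]
def snap(name,f,crop=None,scale=1):
    im=eyes.get_image(name);np.save('pics/'+f+'.npy',im)
    v=im if crop is None else im[crop[1]:crop[3],crop[0]:crop[2]]
    cv2.imwrite('pics/'+f+'.png',cv2.resize(v,None,fx=scale,fy=scale,interpolation=cv2.INTER_CUBIC)[:,:,::-1]);return im
E
python3 - <<'E'
from h import *
print(readout.observe())
snap("top","top0",None,1.25);snap("scene","scene0",None,1.25)
for n in("top","scene","wrist"):
    m=eyes.camera_model(n);print(n,m)
E
```

```text
pics
{'time_s': 0.0, 'q': array([ 6.03166514e+01,  2.18423663e+01,  7.43864329e+01,  1.34705229e-03,
        8.38557186e+01, -1.23348265e+01]), 'qvel': array([-0.05047729,  0.12762985,  0.00420471,  0.05863051, -0.03226662,
       -0.01441999]), 'joint_efforts': array([-1.48533938e-03, -4.48429406e+01, -2.31276691e+01, -1.88180138e-04,
        4.68297105e-03, -1.43819028e-05]), 'position': array([0.16385422, 0.52474736, 0.24768897]), 'tool_rot': array([[-9.54507737e-01,  2.98185205e-01, -7.50793323e-04],
       [ 2.98185959e-01,  9.54506952e-01, -1.26996668e-03],
       [ 3.37952172e-04, -1.43606905e-03, -9.99998912e-01]]), 'ft_force': array([ 0.30686519,  0.02444511, -0.17906756]), 'wrist_torque': array([-0.01868053,  0.00023908,  0.0162481 ]), 'grip_width': 0.08560528809554648}
top {'mtx': array([[468.17261993,   0.        , 329.01542204],
       [  0.        , 468.17261993, 194.81359816],
       [  0.        ,   0.        ,   1.        ]]), 'k1': -0.1028923639070037, 'view': array([[-0.01675689, -0.99981045, -0.00991266,  0.05876396],
       [ 0.99575513, -0.01758467,  0.09034656,
[... 341 characters left out ...]
': array([[-0.7937278 ,  0.60810949, -0.01410801,  0.41181876],
       [-0.33149   , -0.41299392,  0.84826317,  0.14804161],
       [ 0.51001035,  0.67796672,  0.52938697, -1.5483968 ],
       [ 0.        ,  0.        ,  0.        ,  1.        ]])}
wrist {'mtx': array([[339.62530782,   0.        , 316.32264183],
       [  0.        , 339.62530782, 198.08510152],
       [  0.        ,   0.        ,   1.        ]]), 'k1': -0.029670261062715343, 'view': array([[ 0.29827818,  0.95447477, -0.00283508, -0.55005644],
       [-0.90964424,  0.28336625, -0.30372836,  0.0403968 ],
       [-0.28909769,  0.09317446,  0.95275445, -0.38135888],
       [ 0.        ,  0.        ,  0.        ,  1.        ]])}
```

View pics/top0.png

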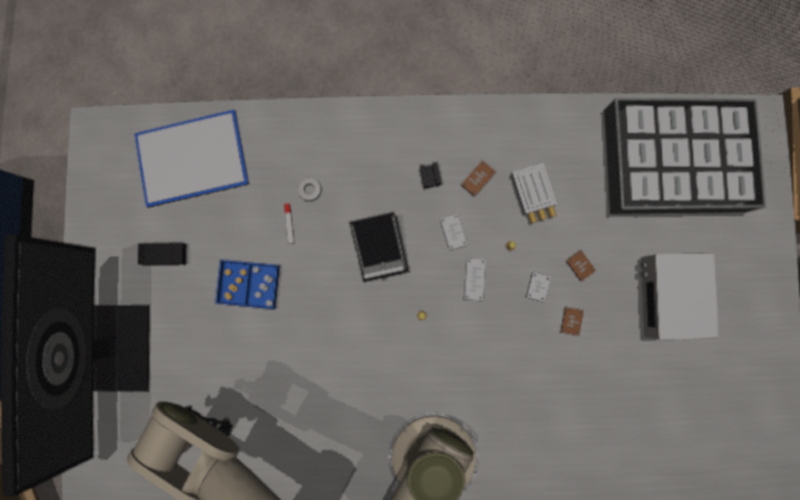

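View pics/scene0.png

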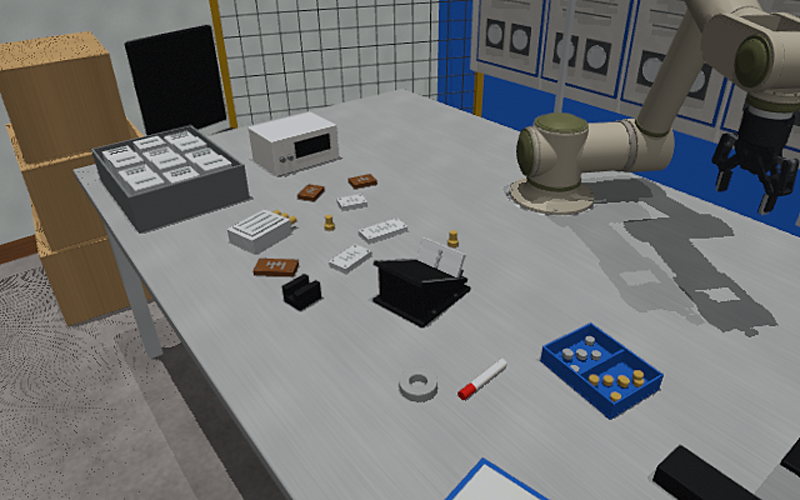

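The top view (800 px scale) shows three light plates: (475,280) longest, (453,232) middle and (538,286) shortest. The brown look-alikes are at (478,178), (580,265) and (572,321), and I'll leave those alone. The stand is at (380,245), with its fence at the lower end near (385,270). Fitting_a is at (511,245) and fitting_b at (422,315).

```bash
cat >> h.py <<'E'
def plates(name,im,z,m,thr=150,amin=150):
    g=im.astype(int);mask=((g.min(2)>thr)&(g.max(2)-g.min(2)<30)).astype(np.uint8)
    mask=cv2.morphologyEx(mask,cv2.MORPH_CLOSE,np.ones((5,5),np.uint8))
    out=[]
    for c in cv2.findContours(mask,cv2.RETR_EXTERNAL,cv2.CHAIN_APPROX_NONE)[0]:
        if cv2.contourArea(c)<amin: continue
        P=np.array([onz(name,p[0]+0.0,z,m)[:2] for p in c])*1000
        r=cv2.minAreaRect(P.astype(np.float32))
        b=cv2.boxPoints(r);e=[b[1]-b[0],b[2]-b[1]];e=max(e,key=np.linalg.norm)
        out.append((np.round(r[0],1),np.round(sorted(r[1]),1),round(np.degrees(np.arctan2(e[1],e[0]))%180,1),c.reshape(-1,2).mean(0).round()))
    return out
E
python3 - <<'E'
from h import *
im=np.load('pics/top0.npy');m=eyes.camera_model("top")
for t in plates("top",im,.015,m,140,60):print(t)
for n,p in dict(st=(380,245),fence=(385,270),stTL=(351,221),stTR=(394,212),stBR=(408,271),stBL=(362,279),fa=(511,245),fb=(422,315),mid=(453,232),lng=(475,280),sh=(538,286)).items():
    print(n,onz("top",np.array(p)/1.25,.02,m).round(3))
g=im[:,:,:];print(im[224,380],im[220,372],im[186,362])
E
```

```text
(array([ 452.7, -293.8]), array([45.2, 63.9]), np.float32(164.0), array([431., 229.]))
(array([ 476.7, -120.4]), array([ 44.8, 107.4]), np.float32(174.9), array([380., 223.]))
(array([ 418.9, -705.2]), array([163.3, 229.6]), np.float32(179.5), array([549., 236.]))
(array([606.9, -65.9]), array([44.5, 83.9]), np.float32(15.8), array([363., 185.]))
(array([ 722.4, -880.8]), array([67. , 68.2]), np.float32(179.8), array([592., 148.]))
(array([ 724.8, -790.3]), array([64.2, 68.7]), np.float32(89.7), array([568., 148.]))
(array([ 723.8, -691.9]), array([67.3, 70.1]), np.float32(89.6), array([541., 149.]))
(array([ 724.6, -600.9]), array([67. , 70.7]), np.float32(89.5), array([516., 148.]))
(array([ 725.1, -292. ]), array([ 85. , 116.4]), np.float32(16.2), array([428., 149.]))
(array([ 818. , -886.2]), array([65.6, 66.9]), np.float32(90.2), array([591., 122.]))
(array([ 818.1, -786.4]), array([65.1, 68.7]), np.float32(89.8), array([565., 122.]))
(array([ 816.9, -597. ]), array([67.9, 70.4]), np.float32(89.8), array([513., 122.]))
(array([ 820.1, -695.5]), array([68.4, 69.4]), np.float32(89.7), array([540., 122.]))
(array([829.1, 668.5]), array([192.7, 273. ]), np.float32(101.5), array([152., 126.]))
(array([ 913.4, -881.3]), array([66.7, 68.2]), np.float32(90.3), array([588.,  97.]))
(array([ 912.4, -692.1]), array([65.8, 68.4]), np.float32(90.0), array([537.,  97.]))
(array([ 916.4, -790.9]), array([66.2, 67.9]), np.float32(90.2), array([564.,  94.]))
(array([ 916. , -600.2]), array([65.6, 70.1]), np.float32(89.9), array([512.,  95.]))
st [0.572 0.134 0.02 ]
fence [0.504 0.121 0.02 ]
stTL [0.639 0.212 0.02 ]
stTR [0.661 0.094 0.02 ]
stBR [0.5   0.059 0.02 ]
stBL [0.481 0.183 0.02 ]
fa [ 0.566 -0.221  0.02 ]
fb [0.382 0.023 0.02 ]
mid [ 0.604 -0.064  0.02 ]
lng [ 0.473 -0.121  0.02 ]
sh [ 0.453 -0.29   0.02 ]
[142 142 141] [123 121 119] [140 140 139]
```

```bash
cat >> h.py <<'E'
from scipy.spatial.transform import Rotation as Ro
def Rot(th,tilt=0):  # yaw th, tilt about bed y; tool x=-u, y=bed y, z=-n
    t,a=np.radians(th),np.radians(tilt)
    u=np.array([np.cos(a)*np.cos(t),np.cos(a)*np.sin(t),np.sin(a)]);v=np.array([-np.sin(t),np.cos(t),0])
    return np.c_[-u,v,-np.cross(u,v)]
def plan(way,grip,start=None,vmax=41,wmax=7.0):
    s=readout.observe();p,R=(s["position"],s["tool_rot"]) if start is None else start
    for q,Rq in way:
        w=Ro.from_matrix(R.T@Rq).as_rotvec(degrees=True);d=(np.array(q)-p)*1000
        n=int(np.ceil(max(np.linalg.norm(d)/vmax,np.linalg.norm(w)/wmax,1)));rows=[]
        for i in range(n):
            x=R.T@d/n;rows.append(f"{grip} "+" ".join(f"{v:.1f}" for v in np.r_[x,w/n]))
            R=R@Ro.from_rotvec(w/n,degrees=True).as_matrix()
        for i in range(0,n,5):print("; ".join(rows[i:i+5]))
        p,R=np.array(q),Rq;print("--")
def st():
    s=readout.observe();print(s["time_s"],s["position"].round(4),"F",s["ft_force"].round(1),"w",round(s["grip_width"],4));return s
E
python3 - <<'E'
from h import *
s=st();m=eyes.camera_model("wrist");V=m["view"];o=-V[:3,:3].T@V[:3,3]
print("cam in tool",s["tool_rot"].T@(o-s["position"]),"look",s["tool_rot"].T@(-V[2,:3]),"right",s["tool_rot"].T@V[0,:3])
plan([((.42,.13,.33),Rot(12)),((.45,-.16,.30),Rot(0))],0)
E
```

```text
0.1 [0.1639 0.5248 0.2478] F [0.3 0.4 0.9] w 0.0851
cam in tool [ 0.07727352  0.00120333 -0.12627378] look [-0.30400467 -0.00149007  0.95266938] right [-1.06549271e-04  9.99998824e-01  1.53010160e-03]
0 -30.2 -25.0 -6.8 -0.0 -0.0 -2.4; 0 -29.1 -26.3 -6.8 -0.0 -0.0 -2.4; 0 -27.9 -27.5 -6.8 -0.0 -0.0 -2.4; 0 -26.7 -28.7 -6.8 -0.0 -0.0 -2.4; 0 -25.5 -29.8 -6.8 -0.0 -0.0 -2.4
0 -24.2 -30.9 -6.8 -0.0 -0.0 -2.4; 0 -22.9 -31.9 -6.8 -0.0 -0.0 -2.4; 0 -21.5 -32.8 -6.8 -0.0 -0.0 -2.4; 0 -20.1 -33.7 -6.8 -0.0 -0.0 -2.4; 0 -18.6 -34.5 -6.8 -0.0 -0.0 -2.4
0 -17.1 -35.3 -6.8 -0.0 -0.0 -2.4; 0 -15.6 -36.0 -6.9 -0.0 -0.0 -2.4
--
0 3.9 -36.2 3.8 0.0 0.0 1.5; 0 2.9 -36.3 3.8 0.0 0.0 1.5; 0 2.0 -36.4 3.8 0.0 0.0 1.5; 0 1.0 -36.4 3.8 0.0 0.0 1.5; 0 0.1 -36.4 3.8 0.0 0.0 1.5
0 -0.9 -36.4 3.8 0.0 0.0 1.5; 0 -1.8 -36.4 3.8 0.0 0.0 1.5; 0 -2.8 -36.3 3.8 0.0 0.0 1.5
--
```

Request:
arm_command(
  rows="0 -32 -25 -5 0 0 -2.4; 0 -31 -26 -5 0 0 -2.4; 0 -30 -27.5 -5 0 0 -2.4; 0 -29 -28.5 -5 0 0 -2.4; 0 -28 -30 -5 0 0 -2.4",
)

```text
time_s: 0.52
position: [0.2813, 0.3567, 0.2733]
tool_rot: [[-0.996, 0.09, -0.0], [0.09, 0.996, -0.0], [0.0, -0.0, -1.0]]
ft_force: [0.8, -0.4, 0.8]
grip_width: 0.0855
```

Request:
arm_command(
  rows="0 -27 -31 -5 0 0 -2.4; 0 -25 -32 -5 0 0 -2.4; 0 -24 -33 -5 0 0 -2.4; 0 -23 -34 -5 0 0 -2.4; 0 -22 -34.5 -5 0 0 -2.4",
)

```text
time_s: 0.93
position: [0.401, 0.1906, 0.2985]
tool_rot: [[-0.993, -0.118, -0.0], [-0.118, 0.993, 0.0], [0.0, 0.0, -1.0]]
ft_force: [0.9, 1.7, -0.3]
grip_width: 0.0854
```

Request:
arm_command(
  rows="0 -20 -35 -5 0 0 -2.4; 0 -19 -35 -5 0 0 -2.4; 0 0 0 0 0 0 0",
)

```text
time_s: 1.18
position: [0.4521, 0.1238, 0.3083]
tool_rot: [[-0.981, -0.195, 0.001], [-0.195, 0.981, -0.001], [-0.001, -0.002, -1.0]]
ft_force: [-0.3, 0.5, -1.0]
grip_width: 0.0856
```

```bash
python3 - <<'E'
from h import *
s=st();m=eyes.camera_model("wrist");np.save('pics/w1m.npy',m,allow_pickle=True)
im=snap("wrist","w1",None,1.25)
print(s["tool_rot"].round(3))
E
```

```text
1.1833 [0.4521 0.1238 0.3083] F [-0.3  0.5 -1. ] w 0.0856
[[-0.981 -0.195  0.001]
 [-0.195  0.981 -0.001]
 [-0.001 -0.002 -1.   ]]
```

View pics/w1.png

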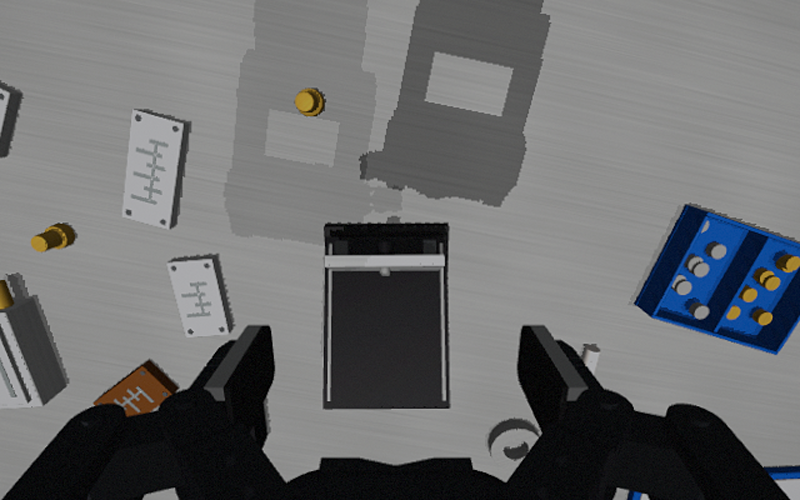

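The wrist picture (up is towards the robot) shows the stand squarely. Its fence top is a bright band at rows 255-270, columns 325-447. The pin is at (385,271) and the bed's high edge is at row 408. The long plate is at (156,168) and the middle plate at (201,297).

```bash
python3 - <<'E'
from h import *
m=np.load('pics/w1m.npy',allow_pickle=True).item();im=np.load('pics/w1.npy');g=cv2.cvtColor(im,cv2.COLOR_RGB2GRAY)
for c in(280,295,320,340):print("col",c,g[176:222,c].tolist(),g[318:332,c].tolist())
for r in(207,210,225,260,300,320):print("row",r,g[r,255:270].tolist(),g[r,350:364].tolist())
for t in plates("wrist",im,.015,m,150,300):print(t)
E
```

```text
col 280 [131, 118, 66, 26, 5, 6, 12, 9, 17, 6, 8, 12, 3, 4, 16, 12, 9, 10, 16, 11, 11, 14, 21, 10, 10, 4, 6, 10, 123, 166, 159, 158, 160, 162, 164, 164, 158, 125, 94, 99, 83, 31, 30, 29, 31, 29] [42, 44, 40, 43, 43, 43, 42, 43, 39, 119, 145, 145, 146, 144]
col 295 [147, 126, 50, 13, 7, 9, 10, 7, 7, 8, 8, 12, 10, 10, 12, 12, 17, 8, 13, 16, 17, 10, 12, 14, 9, 13, 10, 16, 124, 166, 166, 171, 171, 170, 171, 171, 166, 136, 104, 109, 88, 25, 26, 31, 25, 30] [41, 43, 43, 41, 44, 42, 42, 41, 38, 108, 148, 146, 143, 142]
col 320 [149, 133, 79, 13, 10, 6, 13, 16, 12, 14, 7, 7, 9, 15, 17, 17, 13, 13, 7, 13, 14, 13, 10, 12, 13, 11, 5, 48, 138, 175, 172, 170, 171, 171, 171, 173, 157, 117, 107, 104, 72, 27, 28, 28, 32, 30] [43, 42, 41, 36, 42, 42, 42, 43, 33, 152, 148, 147, 143, 138]
col 340 [147, 127, 66, 1, 22, 27, 17, 19, 16, 11, 15, 10, 12, 9, 10, 20, 38, 41, 32, 36, 37, 35, 35, 36, 34, 35, 28, 73, 145, 175, 171, 171, 171, 171, 171, 174, 152, 96, 109, 103, 72, 28, 31, 27, 29, 33] [41, 42, 42, 42, 42, 40, 44, 27, 33, 153, 148, 145, 146, 146]
row 207 [144, 143, 144, 130, 117, 163, 159, 159, 158,
[... 457 characters left out ...]
34, 36, 38] [36, 30, 66, 132, 146, 115, 28, 24, 82, 153, 148, 146, 146, 146]
row 300 [142, 144, 147, 115, 41, 37, 30, 163, 158, 101, 33, 36, 41, 41, 40] [40, 37, 35, 98, 158, 145, 86, 31, 34, 98, 155, 150, 151, 149]
row 320 [139, 140, 143, 88, 46, 39, 71, 165, 170, 85, 44, 43, 42, 41, 45] [39, 39, 38, 54, 91, 113, 95, 39, 37, 80, 134, 150, 148, 148]
(array([ 740.1, -269. ]), array([ 50.8, 136.2]), np.float32(174.1), array([ 10., 292.]))
(array([523.3, 128.4]), array([ 11.1, 130. ]), np.float32(101.3), array([309., 208.]))
(array([607.6, -74.3]), array([67.3, 96.5]), np.float32(15.9), array([155., 238.]))
(array([ 477.7, -119.4]), array([ 49.4, 109.8]), np.float32(174.8), array([120., 135.]))
```

```bash
cat >> h.py <<'E'
E
python3 - <<'E'
from h import *
m=np.load('pics/w1m.npy',allow_pickle=True).item()
a=onz("wrist",(258.8,327),.1007,m);b=onz("wrist",(358.8,327),.1007,m)
print("hi corners",a,b,np.linalg.norm(b-a),np.degrees(np.arctan2(*(b-a)[[1,0]]))-90)
for psi in(11.0,11.3,11.6):
    R=Rot(psi,25);u,v,n=-R[:,0],R[:,1],-R[:,2]
    hi=(a+b)/2;C=hi-u*.0825
    f0=onplane("wrist",(308,216.5),C,n,m)-C; f1=onplane("wrist",(308,212.6),C+.05*n,n,m)-C;f2=onplane("wrist",(308,204),C+.05*n,n,m)-C
    print(psi,C.round(4),"face",[np.round([f@u,f@v],4) for f in(f0,f1,f2)])
    print("fence ends y",[(onplane("wrist",(c,208),C+.05*n,n,m)-C)@v for c in(259.3,355.7)], "bed edges", [(onplane("wrist",(c,260),C,n,m)-C)@v for c in(258.7,358)])
E
```

```text
hi corners [0.65137745 0.09406419 0.1007    ] [0.62802752 0.20982403 0.1007    ] 0.11809131652391176 11.404112972006644
11.0 [0.5663 0.1377 0.0658] face [array([-0.0482, -0.0019]), array([-0.0488, -0.0006]), array([-0.0581, -0.0007])]
fence ends y [np.float64(-0.05333332642886381), np.float64(0.05083330948453605)] bed edges [np.float64(-0.060981472049192055), np.float64(0.05878948253778602)]
11.3 [0.5664 0.1373 0.0658] face [array([-0.0482, -0.0013]), array([-0.0488,  0.0001]), array([-0.0581,  0.0001])]
fence ends y [np.float64(-0.05259674795427949), np.float64(0.05157820951484419)] bed edges [np.float64(-0.060634139158996334), np.float64(0.05914574477478553)]
11.6 [0.5665 0.1369 0.0658] face [array([-0.0482, -0.0007]), array([-0.0488,  0.0008]), array([-0.0581,  0.0008])]
fence ends y [np.float64(-0.05185886072349295), np.float64(0.05232191066732056)] bed edges [np.float64(-0.06028568299661367), np.float64(0.05950094210178079)]
```

```bash
python3 - <<'E'
from h import *
plan([((.4775,-.120,.10),Rot(-5.1)),((.4775,-.120,.021),Rot(-5.1))],0)
E
```

```text
0 2.6 -30.8 26.0 -0.0 -0.0 2.0; 0 1.5 -30.9 26.0 -0.0 -0.0 2.0; 0 0.4 -30.9 26.0 -0.0 -0.0 2.0; 0 -0.7 -30.9 26.0 -0.0 -0.0 2.0; 0 -1.8 -30.9 26.0 -0.0 -0.0 2.0
0 -2.9 -30.8 26.0 -0.0 -0.0 2.0; 0 -4.0 -30.7 26.0 -0.0 -0.0 2.0; 0 -5.0 -30.5 26.0 -0.0 -0.0 2.0
--
0 0.0 0.0 39.5 0.0 0.0 0.0; 0 0.0 0.0 39.5 0.0 0.0 0.0
--
```

Request:
arm_command(
  rows="0 2.6 -31 26 0 0 2; 0 1.5 -31 26 0 0 2; 0 0.4 -31 26 0 0 2; 0 -0.7 -31 26 0 0 2; 0 -1.8 -31 26 0 0 2",
)

```text
time_s: 1.65
position: [0.4661, -0.0258, 0.1772]
tool_rot: [[-1.0, -0.025, -0.0], [-0.025, 1.0, 0.0], [0.0, 0.0, -1.0]]
ft_force: [1.1, 0.2, 0.1]
grip_width: 0.0855
```

Request:
arm_command(
  rows="0 -2.9 -31 26 0 0 2; 0 -4 -31 26 0 0 2; 0 -5 -30 26 0 0 2; 0 0 0 0 0 0 0; 0 0 0 0 0 0 0",
)

```text
time_s: 2.07
position: [0.4772, -0.1176, 0.0991]
tool_rot: [[-0.997, 0.081, -0.003], [0.081, 0.997, 0.002], [0.003, 0.002, -1.0]]
ft_force: [-0.5, 1.1, 0.9]
grip_width: 0.085
```

```bash
python3 - <<'E'
from h import *
st();plan([((.4775,-.120,.021),Rot(-5.1))],0)
E
```

```text
2.0667 [ 0.4772 -0.1176  0.0991] F [-0.5  1.1  0.9] w 0.085
0 -0.4 -1.2 39.0 0.0 -0.1 0.2; 0 -0.3 -1.2 39.0 0.0 -0.1 0.2
--
```

Request:
arm_command(
  rows="0 -0.4 -2 30 0 0 0.4; 0 0 0 30 0 0 0; 0 0 0 18 0 0 0; 0 0 0 0 0 0 0",
)

```text
time_s: 2.4
position: [0.4769, -0.1175, 0.0205]
tool_rot: [[-0.996, 0.084, -0.004], [0.084, 0.996, 0.002], [0.004, 0.002, -1.0]]
ft_force: [-0.0, -0.7, 0.5]
grip_width: 0.0853
```

Request:
arm_command(
  rows="1 0 0 0 0 0 0; 1 0 0 0 0 0 0; 1 0 0 0 0 0 0; 1 0 0 0 0 0 0; 1 0 0 0 0 0 0",
  squeeze=40,
)

```text
time_s: 2.82
position: [0.4788, -0.1196, 0.0242]
tool_rot: [[-0.996, 0.086, 0.003], [0.086, 0.996, -0.001], [-0.003, -0.001, -1.0]]
ft_force: [-1.1, 4.4, 8.8]
grip_width: 0.0485
```

Request:
arm_command(
  rows="1 0 0 0 0 0 0; 1 0 0 0 0 0 0; 1 0 0 0 0 0 0",
  squeeze=40,
)

```text
time_s: 3.07
position: [0.4788, -0.1196, 0.0242]
tool_rot: [[-0.996, 0.086, 0.003], [0.086, 0.996, -0.001], [-0.003, -0.001, -1.0]]
ft_force: [-0.2, 4.0, 9.0]
grip_width: 0.0482
```

Request:
arm_command(
  rows="0.3 0 0 -7 0 0 0; 0.3 0 0 0 0 0 0; 0.3 0 0 0 0 0 0",
)

```text
time_s: 3.32
position: [0.4785, -0.12, 0.0303]
tool_rot: [[-0.996, 0.086, 0.002], [0.086, 0.996, -0.001], [-0.002, -0.001, -1.0]]
ft_force: [-0.1, -0.3, 0.2]
grip_width: 0.0599
```

Request:
arm_command(
  rows="1 0 0 0 0 0 0; 1 0 0 0 0 0 0; 1 0 0 0 0 0 0; 1 0 0 0 0 0 0",
  squeeze=50,
)

```text
time_s: 3.65
position: [0.4806, -0.1213, 0.0322]
tool_rot: [[-0.996, 0.086, 0.008], [0.086, 0.996, -0.004], [-0.008, -0.004, -1.0]]
ft_force: [-0.7, -13.2, 23.9]
grip_width: 0.0119
```

The fingers slid off over the plate's top. The 17 mm tip length must apply to shut jaws, so at 50 mm opening the tips sit about 4 mm farther back. I'll reopen and grip with the TCP near 16 mm.

Request:
arm_command(
  rows="0 0 0 -20 0 0 0; 0 0 0 0 0 0 0; 0 0 0 0 0 0 0; 0 0 0 0 0 0 0; 0 0 0 0 0 0 0",
)

```text
time_s: 4.07
position: [0.4777, -0.1196, 0.0486]
tool_rot: [[-0.996, 0.086, -0.001], [0.086, 0.996, 0.001], [0.001, 0.001, -1.0]]
ft_force: [0.9, -0.4, 0.2]
grip_width: 0.0715
```

Request:
arm_command(
  rows="0 0 0 -30 0 0 0; 0 0 0 -30 0 0 0; 0 0 0 -30 0 0 0; 0 0 0 0 0 0 0",
)

```text
time_s: 4.4
position: [0.4798, -0.1206, 0.1435]
tool_rot: [[-0.996, 0.086, 0.007], [0.086, 0.996, -0.004], [-0.007, -0.003, -1.0]]
ft_force: [1.7, -0.7, 0.3]
grip_width: 0.0854
```

```bash
python3 - <<'E'
from h import *
s=st();m=eyes.camera_model("wrist");im=snap("wrist","w2",None,1)
for t in plates("wrist",im,.015,m,140,300):print(t)
print(s['tool_rot'].round(3))
E
```

```text
4.4 [ 0.4798 -0.1206  0.1435] F [ 1.7 -0.7  0.3] w 0.0854
(array([605.7, -70. ]), array([ 64. , 101.1]), np.float32(15.9), array([388., 322.]))
(array([ 505.2, -121. ]), array([49.9, 52.9]), np.float32(174.0), array([315., 220.]))
(array([ 457.5, -289.8]), array([54.8, 75. ]), np.float32(163.8), array([ 99., 181.]))
[[-0.996  0.086  0.007]
 [ 0.086  0.996 -0.004]
 [-0.007 -0.003 -1.   ]]
```

View pics/w2.png

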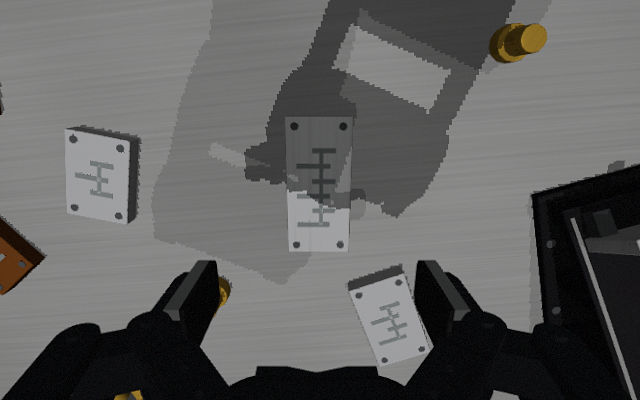

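The long plate is flat and in place, with its corners at about (286,117), (353,116), (350,251) and (289,251). The middle plate at (390,318) and the short one at (98,177) are undisturbed.

```bash
python3 - <<'E'
from h import *
m=eyes.camera_model("wrist")
P=np.array([onz("wrist",p,.015,m) for p in [(286,117),(353,116.5),(350,251),(289,251)]])
c=P.mean(0);d=(P[2]+P[3]-P[0]-P[1])/2;print(c,np.linalg.norm(d),np.degrees(np.arctan2(d[1],d[0])))
plan([(np.r_[c[:2],.016],Rot(np.degrees(np.arctan2(d[1],d[0]))))],0)
E
```

```text
[ 0.47498645 -0.11696002  0.015     ] 0.1076845807280499 -4.782778199546261
0 1.2 0.8 31.3 -0.0 0.1 -0.0; 0 1.2 0.8 31.3 -0.0 0.1 -0.0; 0 1.1 0.7 31.3 -0.0 0.1 -0.0; 0 1.1 0.7 31.3 -0.0 0.1 -0.0
--
```

Request:
arm_command(
  rows="0 1 1 35 0 0 0; 0 1 0.5 35 0 0 0; 0 0.5 0 35 0 0 0; 0 0 0 18 0 0 0; 0 0 0 0 0 0 0",
)

```text
time_s: 4.87
position: [0.4732, -0.1169, 0.0119]
tool_rot: [[-0.996, 0.087, -0.008], [0.086, 0.996, 0.004], [0.009, 0.004, -1.0]]
ft_force: [-0.8, 0.2, -0.3]
grip_width: 0.0853
```

Request:
arm_command(
  rows="1 0 0 0 0 0 0; 1 0 0 0 0 0 0; 1 0 0 0 0 0 0; 1 0 0 0 0 0 0; 1 0 0 0 0 0 0",
  squeeze=40,
)

```text
time_s: 5.28
position: [0.4763, -0.1184, 0.0176]
tool_rot: [[-0.996, 0.086, 0.002], [0.086, 0.996, -0.001], [-0.003, -0.001, -1.0]]
ft_force: [-0.5, 1.1, 7.3]
grip_width: 0.049
```

Request:
arm_command(
  rows="1 0 0 0 0 0 0; 1 0 0 0 0 0 0",
  squeeze=60,
)

```text
time_s: 5.45
position: [0.4763, -0.1184, 0.0178]
tool_rot: [[-0.996, 0.086, 0.002], [0.086, 0.996, -0.001], [-0.003, -0.001, -1.0]]
ft_force: [-0.9, 0.9, 8.6]
grip_width: 0.0484
```

Request:
arm_command(
  rows="1 0 0 -30 0 0 0; 1 0 0 -30 0 0 0; 1 0 0 -30 0 0 0; 1 0 0 0 0 0 0; 1 0 0 0 0 0 0",
  squeeze=60,
)

```text
time_s: 5.87
position: [0.476, -0.1182, 0.1076]
tool_rot: [[-0.996, 0.086, 0.003], [0.086, 0.996, -0.002], [-0.003, -0.001, -1.0]]
ft_force: [-0.2, 0.6, -3.5]
grip_width: 0.0486
```

```bash
cat >> h.py <<'E'
psi=11.3;RB=Rot(psi,25);U,VV,N=-RB[:,0],RB[:,1],-RB[:,2];C=np.array([.5665,.1367,.0658])
def bed(x,y,z): return C+(x*U+y*VV+z*N)/1000
def inbed(): 
    s=readout.observe();d=(s["position"]-C)*1000;F=s["ft_force"]
    print("bed xyz",np.round([d@U,d@VV,d@N],1),"F",np.round([F@U,F@VV,F@N],1),"rotvec err",Ro.from_matrix(s["tool_rot"].T@RB).as_rotvec(degrees=True).round(2),"w",round(s["grip_width"],4),"t",s["time_s"])
E
python3 - <<'E'
from h import *
st()
plan([(bed(45,0,75),RB),(bed(25,0,24),RB)],1)
E
```

```text
5.8667 [ 0.476  -0.1182  0.1076] F [-0.2  0.6 -3.5] w 0.0486
1 -11.0 37.7 -6.5 -0.5 -3.5 -2.3; 1 -12.9 37.3 -5.4 -0.5 -3.5 -2.3; 1 -14.6 36.8 -4.2 -0.5 -3.5 -2.3; 1 -16.3 36.2 -2.9 -0.5 -3.5 -2.3; 1 -17.9 35.6 -1.6 -0.5 -3.5 -2.3
1 -19.3 34.8 -0.1 -0.5 -3.5 -2.3; 1 -20.7 34.0 1.5 -0.5 -3.5 -2.3
--
1 10.0 0.0 25.5 0.0 0.0 0.0; 1 10.0 0.0 25.5 0.0 0.0 0.0
--
```

```bash
python3 - <<'E'
from h import *
s=st()
plan([((.475,-.05,.20),Rot(0,8)),(bed(35,0,70),RB),(bed(25,0,26),RB)],1,vmax=36)
E
```

```text
5.8667 [ 0.476  -0.1182  0.1076] F [-0.2  0.6 -3.5] w 0.0486
1 1.7 16.9 -23.1 -0.1 -2.0 -1.2; 1 0.5 17.0 -23.1 -0.1 -2.0 -1.2; 1 -0.7 17.0 -23.1 -0.1 -2.0 -1.2; 1 -1.8 17.1 -23.0 -0.1 -2.0 -1.2
--
1 -12.1 26.7 9.8 -0.5 -2.4 -1.6; 1 -12.4 26.3 10.5 -0.5 -2.4 -1.6; 1 -12.7 25.9 11.2 -0.5 -2.4 -1.6; 1 -12.9 25.4 12.0 -0.5 -2.4 -1.6; 1 -13.0 25.0 12.7 -0.5 -2.4 -1.6
1 -13.2 24.5 13.5 -0.5 -2.4 -1.6; 1 -13.2 24.1 14.3 -0.5 -2.4 -1.6
--
1 5.0 -0.0 22.0 0.0 0.0 0.0; 1 5.0 -0.0 22.0 0.0 0.0 0.0
--
```

Request:
arm_command(
  rows="1 1.7 17 -23 -0.1 -2 -1.2; 1 0.5 17 -23 -0.1 -2 -1.2; 1 -0.7 17 -23 -0.1 -2 -1.2; 1 -1.8 17 -23 -0.1 -2 -1.2",
)

```text
time_s: 6.2
position: [0.4741, -0.049, 0.1978]
tool_rot: [[-0.99, 0.002, 0.138], [0.002, 1.0, 0.002], [-0.138, 0.002, -0.99]]
ft_force: [0.8, 0.6, -2.5]
grip_width: 0.0483
```

Request:
arm_command(
  rows="1 -12.1 26.7 9.8 -0.5 -2.4 -1.6; 1 -12.4 26.3 10.5 -0.5 -2.4 -1.6; 1 -12.7 25.9 11.2 -0.5 -2.4 -1.6; 1 -12.9 25.4 12 -0.5 -2.4 -1.6; 1 -13 25 12.7 -0.5 -2.4 -1.6",
)

```text
time_s: 6.62
position: [0.5413, 0.085, 0.1568]
tool_rot: [[-0.93, -0.144, 0.337], [-0.132, 0.99, 0.059], [-0.342, 0.01, -0.94]]
ft_force: [0.5, 0.5, -2.2]
grip_width: 0.0482
```

Request:
arm_command(
  rows="1 -13.2 24.5 13.5 -0.5 -2.4 -1.6; 1 -13.2 24 14 -0.5 -2.4 -1.6; 1 0 0 0 0 0 0; 1 0 0 0 0 0 0; 1 0 0 0 0 0 0",
)

```text
time_s: 7.03
position: [0.5676, 0.1368, 0.142]
tool_rot: [[-0.89, -0.2, 0.409], [-0.18, 0.98, 0.088], [-0.418, 0.005, -0.908]]
ft_force: [1.7, -0.1, -2.6]
grip_width: 0.0484
```

```bash
python3 - <<'E'
from h import *
inbed();plan([(bed(25,0,26),RB)],1)
E
```

```text
bed xyz [33.2 -0.1 68.6] F [ 0.4 -0.4 -3.1] rotvec err [ 0.35 -0.27  0.11] w 0.0484 t 7.0333
1 4.0 -0.1 21.3 0.2 -0.1 0.1; 1 4.0 0.0 21.3 0.2 -0.1 0.1
--
```

Request:
arm_command(
  rows="1 2.5 0 20 0.2 -0.1 0; 1 2.5 0 20 0.1 -0.1 0.1; 1 0 0 4 0 0 0; 1 0 0 0 0 0 0; 1 0 0 0 0 0 0",
)

```text
time_s: 7.45
position: [0.5821, 0.1394, 0.1017]
tool_rot: [[-0.888, -0.196, 0.416], [-0.177, 0.981, 0.083], [-0.424, 0.0, -0.906]]
ft_force: [-0.2, 0.3, -2.6]
grip_width: 0.0487
```

Request:
arm_command(
  rows="1 0 0 2 0 0 0; 1 0 0 2 0 0 0; 1 0 0 0 0 0 0",
)

```text
time_s: 7.7
position: [0.5838, 0.1402, 0.098]
tool_rot: [[-0.888, -0.196, 0.416], [-0.178, 0.981, 0.084], [-0.425, 0.0, -0.905]]
ft_force: [0.2, 0.3, -2.6]
grip_width: 0.0481
```

```bash
python3 - <<'E'
from h import *
inbed()
E
```

```text
bed xyz [29.6  0.  21.7] F [-0.8  0.3 -2.5] rotvec err [0.02 0.14 0.02] w 0.0481 t 7.7
```

Request:
arm_command(
  rows="1 0 0 1 0 0 0; 1 0 0 1 0 0 0; 1 0 0 0.5 0 0 0; 1 0 0 0 0 0 0",
)

```text
time_s: 8.03
position: [0.5847, 0.1405, 0.0952]
tool_rot: [[-0.888, -0.197, 0.416], [-0.178, 0.98, 0.084], [-0.424, 0.0, -0.906]]
ft_force: [-0.1, -0.0, -2.6]
grip_width: 0.0483
```

```bash
python3 - <<'E'
from h import *
inbed()
E
```

```text
bed xyz [29.3  0.2 18.8] F [-1.2 -0.  -2.3] rotvec err [0.03 0.09 0.03] w 0.0483 t 8.0333
```

Request:
arm_command(
  rows="1 0 0 0.7 0 0 0; 1 0 0 0 0 0 0",
)

```text
time_s: 8.2
position: [0.5848, 0.1406, 0.0951]
tool_rot: [[-0.888, -0.197, 0.416], [-0.178, 0.98, 0.084], [-0.424, 0.0, -0.906]]
ft_force: [-5.2, -1.9, 3.7]
grip_width: 0.0482
```

Request:
arm_command(
  rows="1 0 0 0.7 0 0 0; 1 0 0 0 0 0 0",
)

```text
time_s: 8.37
position: [0.5848, 0.1406, 0.0951]
tool_rot: [[-0.888, -0.197, 0.416], [-0.178, 0.98, 0.084], [-0.425, 0.0, -0.905]]
ft_force: [-9.4, -2.7, 10.9]
grip_width: 0.0483
```

Request:
arm_command(
  rows="1 0 0 0.7 0 0 0; 1 0 0 0 0 0 0",
)

```text
time_s: 8.53
position: [0.5848, 0.1406, 0.095]
tool_rot: [[-0.888, -0.197, 0.416], [-0.178, 0.98, 0.084], [-0.425, -0.0, -0.905]]
ft_force: [-16.0, -4.6, 17.5]
grip_width: 0.0482
```

```bash
python3 - <<'E'
from h import *
inbed();print(readout.observe()["wrist_torque"])
E
```

```text
bed xyz [29.3  0.2 18.6] F [-7.6 -1.4 22.9] rotvec err [0.02 0.14 0.05] w 0.0482 t 8.5333
[-0.47479285  1.26206654 -0.19177967]
```

Request:
arm_command(
  rows="1 0 0 -2 0 0 0; 1 6 0 0 0 0 0; 1 6 0 0 0 0 0; 1 5 0 0 0 0 0; 1 0 0 0 0 0 0",
)

```text
time_s: 8.95
position: [0.5685, 0.1373, 0.0874]
tool_rot: [[-0.889, -0.197, 0.414], [-0.178, 0.98, 0.084], [-0.423, 0.001, -0.906]]
ft_force: [-4.0, -1.0, 1.1]
grip_width: 0.0482
```

```bash
python3 - <<'E'
from h import *
inbed()
E
```

```text
bed xyz [11.   0.2 18.7] F [-3.3 -0.2  2.7] rotvec err [0.04 0.01 0.02] w 0.0482 t 8.95
```

Request:
arm_command(
  rows="1 1 0 -0.4 0 0 0; 1 0 0 0 0 0 0",
)

```text
time_s: 9.12
position: [0.5683, 0.1373, 0.0875]
tool_rot: [[-0.888, -0.197, 0.415], [-0.178, 0.98, 0.084], [-0.423, 0.001, -0.906]]
ft_force: [0.0, -0.1, -2.5]
grip_width: 0.0483
```

Request:
arm_command(
  rows="1 1 0 0 0 0 0; 1 0 0 0 0 0 0",
)

```text
time_s: 9.28
position: [0.5676, 0.1371, 0.0872]
tool_rot: [[-0.888, -0.197, 0.415], [-0.178, 0.98, 0.084], [-0.424, 0.0, -0.906]]
ft_force: [0.1, 0.7, -2.6]
grip_width: 0.0485
```

Request:
arm_command(
  rows="1 1 0 0 0 0 0; 1 0 0 0 0 0 0",
)

```text
time_s: 9.45
position: [0.5667, 0.1369, 0.0869]
tool_rot: [[-0.888, -0.197, 0.415], [-0.178, 0.98, 0.084], [-0.424, 0.0, -0.906]]
ft_force: [0.7, -0.2, -3.2]
grip_width: 0.0481
```

```bash
python3 - <<'E'
from h import *
inbed()
E
```

```text
bed xyz [ 9.1  0.2 19. ] F [-0.8 -0.3 -3.2] rotvec err [0.04 0.08 0.03] w 0.0481 t 9.45
```

Hovering about 0.2 mm above the bed. I'll keep stepping down the slope.

Request:
arm_command(
  rows="1 1 0 0 0 0 0; 1 0 0 0 0 0 0",
)

```text
time_s: 9.62
position: [0.5658, 0.1367, 0.0865]
tool_rot: [[-0.888, -0.197, 0.416], [-0.178, 0.98, 0.084], [-0.424, 0.0, -0.906]]
ft_force: [0.4, -0.7, -2.6]
grip_width: 0.0483
```

Request:
arm_command(
  rows="1 1 0 0 0 0 0; 1 0 0 0 0 0 0",
)

```text
time_s: 9.78
position: [0.5649, 0.1365, 0.0861]
tool_rot: [[-0.888, -0.197, 0.416], [-0.178, 0.98, 0.084], [-0.424, 0.0, -0.906]]
ft_force: [0.3, 0.3, -2.4]
grip_width: 0.0485
```

Request:
arm_command(
  rows="1 1 0 0 0 0 0; 1 0 0 0 0 0 0",
)

```text
time_s: 9.95
position: [0.564, 0.1364, 0.0857]
tool_rot: [[-0.888, -0.197, 0.416], [-0.178, 0.98, 0.084], [-0.424, 0.0, -0.906]]
ft_force: [-0.3, -0.7, -2.3]
grip_width: 0.0485
```

```bash
python3 - <<'E'
from h import *
inbed()
E
```

```text
bed xyz [ 6.1  0.2 19.1] F [-1.3 -0.6 -1.9] rotvec err [0.03 0.08 0.03] w 0.0485 t 9.95
```

Request:
arm_command(
  rows="1 0.7 0 0 0 0 0; 1 0 0 0 0 0 0",
)

```text
time_s: 10.12
position: [0.5635, 0.1363, 0.0855]
tool_rot: [[-0.888, -0.197, 0.416], [-0.178, 0.98, 0.084], [-0.424, 0.0, -0.905]]
ft_force: [0.1, -0.0, -2.7]
grip_width: 0.0483
```

Request:
arm_command(
  rows="1 0.7 0 0 0 0 0; 1 0 0 0 0 0 0",
)

```text
time_s: 10.28
position: [0.5634, 0.1362, 0.0856]
tool_rot: [[-0.887, -0.196, 0.417], [-0.178, 0.981, 0.084], [-0.426, 0.0, -0.905]]
ft_force: [2.0, 1.6, -2.2]
grip_width: 0.0478
```

Request:
arm_command(
  rows="1 0.7 0 0 0 0 0; 1 0 0 0 0 0 0",
)

```text
time_s: 10.45
position: [0.5634, 0.1361, 0.0857]
tool_rot: [[-0.887, -0.196, 0.419], [-0.178, 0.981, 0.084], [-0.427, -0.0, -0.904]]
ft_force: [3.9, 3.3, -0.4]
grip_width: 0.0483
```

Request:
arm_command(
  rows="1 0.7 0 0 0 0 0; 1 0 0 0 0 0 0",
)

```text
time_s: 10.62
position: [0.5633, 0.1361, 0.0858]
tool_rot: [[-0.886, -0.196, 0.42], [-0.177, 0.981, 0.084], [-0.428, -0.0, -0.904]]
ft_force: [6.4, 5.6, -0.4]
grip_width: 0.0479
```

```bash
python3 - <<'E'
from h import *
inbed()
E
```

```text
bed xyz [ 5.5  0.1 19.5] F [ 6.5  4.3 -3.5] rotvec err [-0.    0.37  0.01] w 0.0479 t 10.6167
```

Request:
arm_command(
  rows="1 -0.7 0 0.5 0 0 0; 1 0 0 0.4 0 0 0; 1 0 0 0 0 0 0",
  squeeze=20,
)

```text
time_s: 10.87
position: [0.5636, 0.1362, 0.085]
tool_rot: [[-0.887, -0.197, 0.419], [-0.178, 0.98, 0.084], [-0.427, -0.0, -0.904]]
ft_force: [3.6, 3.6, 4.5]
grip_width: 0.0484
```

```bash
python3 - <<'E'
from h import *
inbed();s=readout.observe();print("torque bed", [s["wrist_torque"]@a for a in(U,VV,N)])
E
```

```text
bed xyz [ 5.5  0.  18.7] F [5.7 2.8 2.3] rotvec err [0.   0.27 0.04] w 0.0484 t 10.8667
torque bed [np.float64(0.3513855479326951), np.float64(-0.6680360857027583), np.float64(0.09164536985931097)]
```

Request:
arm_command(
  rows="0.25 0 0 0 0 0 0; 0.25 0 0 0 0 0 0; 0.25 0 0 0 0 0 0",
)

```text
time_s: 11.12
position: [0.562, 0.136, 0.0836]
tool_rot: [[-0.889, -0.197, 0.414], [-0.178, 0.98, 0.084], [-0.423, 0.001, -0.906]]
ft_force: [-0.4, 0.7, 0.2]
grip_width: 0.0641
```

Request:
arm_command(
  rows="0.25 0 0 -25 0 0 0; 0.25 0 0 -35 0 0 0; 0.25 0 0 -35 0 0 0; 0 0 0 0 0 0 0; 0 0 0 0 0 0 0",
)

```text
time_s: 11.53
position: [0.523, 0.128, 0.1714]
tool_rot: [[-0.887, -0.196, 0.418], [-0.178, 0.981, 0.084], [-0.426, -0.0, -0.905]]
ft_force: [0.5, 0.2, 0.2]
grip_width: 0.0846
```

```bash
python3 - <<'E'
from h import *
inbed();m=eyes.camera_model("wrist");np.save('pics/w3m.npy',m,allow_pickle=True);im=snap("wrist","w3",(160,60,560,360),2)
E
```

```text
bed xyz [  4.4   0.  114.5] F [ 0.6  0.1 -0.1] rotvec err [-0.    0.24  0.03] w 0.0846 t 11.5333
```

View pics/w3.png

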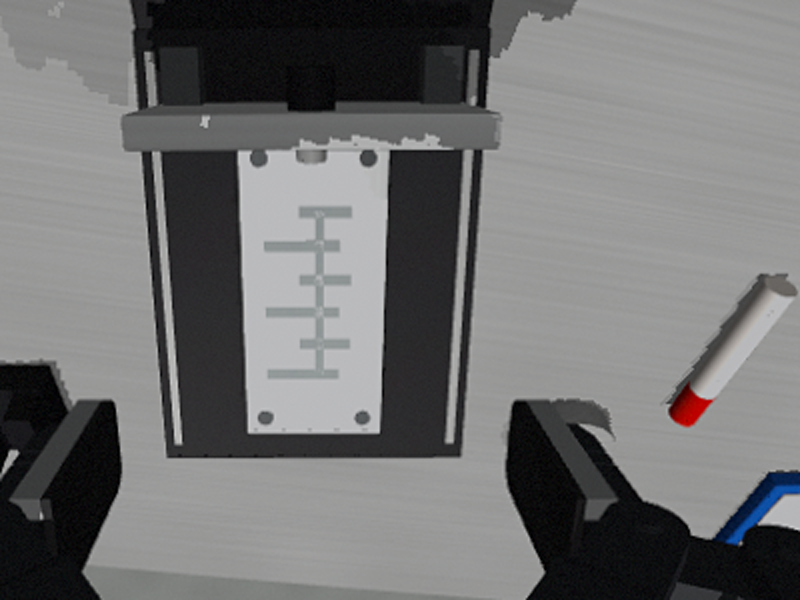

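Plate 1 lies straight, centred and up against the fence. Plate centre line is at column 313 and bed centre at 314, and pins 1 and 2 are still standing out at (311,155).

```bash
python3 - <<'E'
from h import *
m=np.load('pics/w1m.npy',allow_pickle=True).item()
P=np.array([onz("wrist",np.array(p)/1.25,.015,m) for p in [(168,263),(216,255),(232,331),(187,337)]])
c=P.mean(0);d=(P[2]+P[3]-P[0]-P[1])/2;th=np.degrees(np.arctan2(d[1],d[0]));print(c,np.linalg.norm(d),th)
m=np.load('pics/w3m.npy',allow_pickle=True).item()
for p in [(248,434),(380,434),(240,152),(388,151)]:
    q=onplane("wrist",np.array(p)/2+[160,60],C+.015*N,N,m)-C;print("plate1",[round(q@a*1000,1) for a in(U,VV)])
for p in [(167,457),(461,457)]:
    q=onplane("wrist",np.array(p)/2+[160,60],C,N,m)-C;print("bed",[round(q@a*1000,1) for a in(U,VV)])
s=readout.observe()
plan([((.56,.03,.18),Rot(14,8)),((.607,-.066,.10),Rot(16)),((.607,-.066,.014),Rot(16))],0)
E
```

```text
[ 0.60551175 -0.06164652  0.015     ] 0.08913413798285225 15.453395895268615
plate1 [np.float64(62.5), np.float64(-23.7)]
plate1 [np.float64(62.4), np.float64(26.0)]
plate1 [np.float64(-43.0), np.float64(-23.4)]
plate1 [np.float64(-43.4), np.float64(25.3)]
bed [np.float64(82.3), np.float64(-58.7)]
bed [np.float64(82.1), np.float64(61.1)]
0 -6.6 -34.5 -0.6 -0.2 5.7 -0.9; 0 -6.0 -34.6 -1.4 -0.2 5.7 -0.9; 0 -5.3 -34.6 -2.1 -0.2 5.7 -0.9
--
0 -2.8 -26.1 20.6 -0.0 2.0 -0.5; 0 -3.2 -26.2 20.5 -0.0 2.0 -0.5; 0 -3.7 -26.2 20.3 -0.0 2.0 -0.5; 0 -4.2 -26.3 20.2 -0.0 2.0 -0.5
--
0 0.0 0.0 28.7 0.0 0.0 0.0; 0 0.0 0.0 28.7 0.0 0.0 0.0; 0 0.0 0.0 28.7 0.0 0.0 0.0
--
```

Request:
arm_command(
  rows="0 -6.6 -34.5 -3 -0.2 5.7 -0.9; 0 -6 -34.5 -3 -0.2 5.7 -0.9; 0 -5.3 -34.5 -3 -0.2 5.7 -0.9",
)

```text
time_s: 11.83
position: [0.5584, 0.0288, 0.184]
tool_rot: [[-0.961, -0.245, 0.129], [-0.243, 0.97, 0.031], [-0.132, -0.002, -0.991]]
ft_force: [0.9, 0.7, -0.8]
grip_width: 0.0854
```

Request:
arm_command(
  rows="0 -2.8 -26 20.5 0 2 -0.5; 0 -3.2 -26 20.5 0 2 -0.5; 0 -3.7 -26 20.5 0 2 -0.5; 0 -4.2 -26 20.5 0 2 -0.5; 0 0 0 0 0 0 0",
)

```text
time_s: 12.25
position: [0.6057, -0.069, 0.0981]
tool_rot: [[-0.962, -0.274, -0.008], [-0.274, 0.962, -0.004], [0.009, -0.002, -1.0]]
ft_force: [-1.0, -0.5, -1.0]
grip_width: 0.0854
```

```bash
python3 - <<'E'
from h import *
s=st();plan([((.6065,-.0645,.0145),Rot(15.8))],0)
E
```

```text
12.25 [ 0.6057 -0.069   0.0981] F [-1.  -0.5 -1. ] w 0.0854
0 -0.9 1.4 27.8 -0.0 -0.2 0.0; 0 -0.8 1.4 27.8 -0.0 -0.2 0.0; 0 -0.7 1.4 27.9 -0.0 -0.2 0.0
--
```

Request:
arm_command(
  rows="0 0 1.5 30 0 0 0; 0 0 1.5 30 0 0 0; 0 0 1 20 0 0 0; 0 0 0 4 0 0 0; 0 0 0 0 0 0 0",
)

```text
time_s: 12.67
position: [0.6037, -0.0616, 0.0188]
tool_rot: [[-0.961, -0.277, -0.003], [-0.277, 0.961, -0.004], [0.004, -0.003, -1.0]]
ft_force: [1.0, 0.9, 0.6]
grip_width: 0.0855
```

Request:
arm_command(
  rows="0 0 0 0 0 0 0; 1 0 0 0 0 0 0; 1 0 0 0 0 0 0; 1 0 0 0 0 0 0; 1 0 0 0 0 0 0",
  squeeze=40,
)

```text
time_s: 13.08
position: [0.6052, -0.0624, 0.0221]
tool_rot: [[-0.961, -0.277, 0.003], [-0.277, 0.961, -0.006], [-0.002, -0.007, -1.0]]
ft_force: [-0.8, 0.8, 4.4]
grip_width: 0.0488
```

Request:
arm_command(
  rows="1 0 0 0 0 0 0; 1 0 0 0 0 0 0; 1 0 0 0 0 0 0",
  squeeze=60,
)

```text
time_s: 13.33
position: [0.6052, -0.0624, 0.0223]
tool_rot: [[-0.961, -0.277, 0.004], [-0.277, 0.961, -0.006], [-0.002, -0.007, -1.0]]
ft_force: [-1.3, -0.2, 6.8]
grip_width: 0.0478
```

Request:
arm_command(
  rows="1 0 0 -30 0 0 0; 1 0 0 -38 0 0 0; 1 0 0 -38 0 0 0; 1 0 0 -38 0 0 0; 1 0 0 0 0 0 0",
  squeeze=60,
)

```text
time_s: 13.75
position: [0.6069, -0.062, 0.173]
tool_rot: [[-0.961, -0.277, 0.014], [-0.277, 0.961, -0.009], [-0.011, -0.013, -1.0]]
ft_force: [0.8, -0.8, -1.7]
grip_width: 0.0479
```

```bash
python3 - <<'E'
from h import *
s=st();plan([((.59,.05,.19),Rot(14,12)),(bed(25,0,70),RB)],1,vmax=36)
E
```

```text
13.75 [ 0.6069 -0.062   0.173 ] F [ 0.8 -0.8 -1.7] w 0.0479
1 -3.7 28.0 -4.6 -0.1 -2.8 0.5; 1 -3.7 28.1 -4.3 -0.1 -2.8 0.5; 1 -3.6 28.1 -4.1 -0.1 -2.8 0.5; 1 -3.6 28.1 -3.8 -0.1 -2.8 0.5
--
1 6.3 30.0 15.8 0.3 -4.3 0.9; 1 7.9 30.0 15.1 0.3 -4.3 0.9; 1 9.5 30.0 14.3 0.3 -4.3 0.9
--
```

Request:
arm_command(
  rows="1 -3.7 28 -4.6 -0.1 -2.8 0.5; 1 -3.7 28 -4.3 -0.1 -2.8 0.5; 1 -3.6 28 -4 -0.1 -2.8 0.5; 1 -3.6 28 -3.8 -0.1 -2.8 0.5",
)

```text
time_s: 14.08
position: [0.587, 0.0513, 0.1822]
tool_rot: [[-0.951, -0.243, 0.189], [-0.237, 0.97, 0.053], [-0.196, 0.005, -0.981]]
ft_force: [0.4, -0.7, -1.5]
grip_width: 0.0478
```

Request:
arm_command(
  rows="1 6.3 30 14 0.3 -4.3 0.9; 1 8 30 14 0.3 -4.3 0.9; 1 9.5 30 14 0.3 -4.3 0.9; 1 0 0 0 0 0 0; 1 0 0 0 0 0 0",
)

```text
time_s: 14.5
position: [0.5538, 0.1367, 0.1344]
tool_rot: [[-0.897, -0.198, 0.396], [-0.179, 0.98, 0.085], [-0.405, 0.005, -0.914]]
ft_force: [1.6, 0.0, -2.0]
grip_width: 0.0481
```

```bash
python3 - <<'E'
from h import *
inbed();plan([(bed(18,0.6,41),RB)],1)
E
```

```text
bed xyz [17.7  2.5 67.4] F [ 0.6 -0.3 -2.5] rotvec err [ 0.3  -1.12  0.  ] w 0.0481 t 14.5
1 -0.9 -2.0 26.4 0.3 -1.1 0.0
--
```

Request:
arm_command(
  rows="1 -1 -2.2 13 0.4 -0.6 0; 1 0 0 11 0.3 -0.6 0; 1 0 0 0 0 0 0; 1 0 0 0 0 0 0",
)

```text
time_s: 14.83
position: [0.5673, 0.1347, 0.1142]
tool_rot: [[-0.888, -0.19, 0.42], [-0.175, 0.982, 0.075], [-0.426, -0.007, -0.905]]
ft_force: [0.0, 0.2, -2.2]
grip_width: 0.0478
```

```bash
python3 - <<'E'
from h import *
inbed()
E
```

```text
bed xyz [20.8 -2.1 43.7] F [-0.9  0.2 -2. ] rotvec err [-0.5   0.23 -0.14] w 0.0478 t 14.8333
```

Request:
arm_command(
  rows="1 0 2.2 2 0 0 -0.1; 1 0 0 2 0 0 0; 1 0 0 1 0 0 0; 1 0 0 0 0 0 0",
)

```text
time_s: 15.17
position: [0.5686, 0.1378, 0.1097]
tool_rot: [[-0.887, -0.192, 0.42], [-0.177, 0.981, 0.075], [-0.427, -0.008, -0.904]]
ft_force: [-0.6, -0.6, -1.6]
grip_width: 0.0478
```

Request:
arm_command(
  rows="1 0 0 0.7 0 0 0; 1 0 0 0 0 0 0",
)

```text
time_s: 15.33
position: [0.5689, 0.1379, 0.1092]
tool_rot: [[-0.887, -0.192, 0.421], [-0.177, 0.981, 0.075], [-0.427, -0.008, -0.904]]
ft_force: [-0.0, -0.8, -1.3]
grip_width: 0.0482
```

Request:
arm_command(
  rows="1 0 0 0.7 0 0 0; 1 0 0 0 0 0 0",
)

```text
time_s: 15.5
position: [0.5689, 0.1379, 0.1091]
tool_rot: [[-0.886, -0.192, 0.421], [-0.177, 0.981, 0.075], [-0.428, -0.008, -0.904]]
ft_force: [-5.6, -1.6, 7.0]
grip_width: 0.0479
```

```bash
python3 - <<'E'
from h import *
inbed()
E
```

```text
bed xyz [20.7  0.7 38.1] F [-2.3 -0.5  8.8] rotvec err [-0.5   0.31  0.01] w 0.0479 t 15.5
```

Request:
arm_command(
  rows="1 0 -0.6 -1.1 0 0 0; 1 6 0 0 0 0 0; 1 6 0 0 0 0 0; 1 4.5 0 0 0 0 0; 1 0 0 0 0 0 0",
)

```text
time_s: 15.92
position: [0.5528, 0.1343, 0.1015]
tool_rot: [[-0.888, -0.192, 0.419], [-0.177, 0.981, 0.075], [-0.425, -0.007, -0.905]]
ft_force: [-0.5, 0.0, -1.6]
grip_width: 0.0481
```

Request:
arm_command(
  rows="1 1 0 0 0 0 0; 1 0 0 0 0 0 0",
)

```text
time_s: 16.08
position: [0.5531, 0.1342, 0.1017]
tool_rot: [[-0.887, -0.192, 0.42], [-0.177, 0.981, 0.075], [-0.427, -0.008, -0.904]]
ft_force: [-1.3, 0.5, -2.4]
grip_width: 0.0481
```

```bash
python3 - <<'E'
from h import *
inbed()
E
```

```text
bed xyz [ 2.8  0.1 38.3] F [-2.1  0.7 -1.7] rotvec err [-0.49  0.25 -0.  ] w 0.0481 t 16.0833
```

Request:
arm_command(
  rows="1 1 0 0 0 0 0; 1 0 0 0 0 0 0",
)

```text
time_s: 16.25
position: [0.5523, 0.134, 0.1013]
tool_rot: [[-0.887, -0.192, 0.42], [-0.177, 0.981, 0.075], [-0.427, -0.008, -0.904]]
ft_force: [-0.8, 0.0, -0.9]
grip_width: 0.0476
```

Request:
arm_command(
  rows="1 1 0 0 0 0 0; 1 0 0 0 0 0 0",
)

```text
time_s: 16.42
position: [0.5514, 0.1338, 0.1009]
tool_rot: [[-0.887, -0.192, 0.42], [-0.177, 0.981, 0.075], [-0.427, -0.008, -0.904]]
ft_force: [-0.5, 1.0, -1.7]
grip_width: 0.048
```

Request:
arm_command(
  rows="1 1 0 0 0 0 0; 1 0 0 0 0 0 0",
)

```text
time_s: 16.58
position: [0.5504, 0.1337, 0.1004]
tool_rot: [[-0.887, -0.192, 0.42], [-0.177, 0.981, 0.075], [-0.427, -0.008, -0.904]]
ft_force: [-1.2, 0.3, -2.1]
grip_width: 0.0478
```

Request:
arm_command(
  rows="1 0.7 0 0 0 0 0; 1 0 0 0 0 0 0",
)

```text
time_s: 16.75
position: [0.5498, 0.1335, 0.1002]
tool_rot: [[-0.887, -0.192, 0.42], [-0.177, 0.981, 0.075], [-0.427, -0.008, -0.904]]
ft_force: [0.1, -0.3, -2.3]
grip_width: 0.048
```

```bash
python3 - <<'E'
from h import *
inbed()
E
```

```text
bed xyz [-0.9  0.1 38.3] F [-0.9 -0.3 -2.1] rotvec err [-0.49  0.26 -0.01] w 0.048 t 16.75
```

Request:
arm_command(
  rows="1 0.8 0 0 0 0 0; 1 0 0 0 0 0 0",
)

```text
time_s: 16.92
position: [0.5491, 0.1334, 0.0998]
tool_rot: [[-0.887, -0.192, 0.42], [-0.177, 0.981, 0.075], [-0.427, -0.008, -0.904]]
ft_force: [-0.1, 0.2, -1.0]
grip_width: 0.0479
```

Request:
arm_command(
  rows="1 0.8 0 0 0 0 0; 1 0 0 0 0 0 0",
)

```text
time_s: 17.08
position: [0.5484, 0.1332, 0.0995]
tool_rot: [[-0.887, -0.192, 0.42], [-0.177, 0.981, 0.075], [-0.427, -0.008, -0.904]]
ft_force: [-0.1, -0.1, -2.2]
grip_width: 0.0483
```

Request:
arm_command(
  rows="1 0.8 0 0 0 0 0; 1 0 0 0 0 0 0",
)

```text
time_s: 17.25
position: [0.5477, 0.1331, 0.0991]
tool_rot: [[-0.887, -0.192, 0.42], [-0.177, 0.981, 0.075], [-0.427, -0.008, -0.904]]
ft_force: [-0.1, -0.1, -2.1]
grip_width: 0.0483
```

```bash
python3 - <<'E'
from h import *
inbed()
E
```

```text
bed xyz [-3.3  0.1 38.3] F [-1.  -0.1 -1.8] rotvec err [-0.49  0.26 -0.  ] w 0.0483 t 17.25
```

Request:
arm_command(
  rows="1 0.8 0 0 0 0 0; 1 0 0 0 0 0 0",
)

```text
time_s: 17.42
position: [0.547, 0.1329, 0.0988]
tool_rot: [[-0.887, -0.192, 0.42], [-0.177, 0.981, 0.075], [-0.427, -0.008, -0.904]]
ft_force: [0.2, 0.2, -1.8]
grip_width: 0.0477
```

Request:
arm_command(
  rows="1 0.8 0 0 0 0 0; 1 0 0 0 0 0 0",
)

```text
time_s: 17.58
position: [0.5463, 0.1328, 0.0985]
tool_rot: [[-0.887, -0.192, 0.42], [-0.177, 0.981, 0.075], [-0.427, -0.008, -0.904]]
ft_force: [0.4, 0.4, -1.1]
grip_width: 0.0477
```

Request:
arm_command(
  rows="1 0.8 0 0 0 0 0; 1 0 0 0 0 0 0",
)

```text
time_s: 17.75
position: [0.5456, 0.1327, 0.0982]
tool_rot: [[-0.887, -0.192, 0.42], [-0.177, 0.981, 0.075], [-0.427, -0.008, -0.904]]
ft_force: [0.9, 0.4, -2.1]
grip_width: 0.0479
```

```bash
python3 - <<'E'
from h import *
inbed()
E
```

```text
bed xyz [-5.6  0.1 38.3] F [-0.   0.2 -2.3] rotvec err [-0.49  0.28  0.  ] w 0.0479 t 17.75
```

Request:
arm_command(
  rows="1 0.8 0 0 0 0 0; 1 0 0 0 0 0 0",
)

```text
time_s: 17.92
position: [0.5455, 0.1326, 0.0983]
tool_rot: [[-0.886, -0.192, 0.422], [-0.177, 0.981, 0.075], [-0.429, -0.008, -0.904]]
ft_force: [2.2, 1.8, -0.8]
grip_width: 0.0479
```

Request:
arm_command(
  rows="1 0.8 0 0 0 0 0; 1 0 0 0 0 0 0",
)

```text
time_s: 18.08
position: [0.5454, 0.1326, 0.0984]
tool_rot: [[-0.885, -0.192, 0.423], [-0.177, 0.981, 0.075], [-0.43, -0.008, -0.903]]
ft_force: [3.5, 3.2, 0.9]
grip_width: 0.0479
```

```bash
python3 - <<'E'
from h import *
inbed();s=readout.observe();print("torque bed", [s["wrist_torque"]@a for a in(U,VV,N)])
E
```

```text
bed xyz [-5.7  0.1 38.6] F [ 4.1  2.5 -0.9] rotvec err [-0.51  0.47 -0.01] w 0.0479 t 18.0833
torque bed [np.float64(0.5056803584718864), np.float64(-0.5914961779313285), np.float64(0.009209093185569853)]
```

Request:
arm_command(
  rows="1 0.5 0 0.4 0 0 0; 1 0 0 0.4 0 0 0; 1 0 0 0 0 0 0",
  squeeze=25,
)

```text
time_s: 18.33
position: [0.5456, 0.1326, 0.098]
tool_rot: [[-0.885, -0.192, 0.425], [-0.177, 0.981, 0.076], [-0.431, -0.008, -0.902]]
ft_force: [3.3, 4.3, 5.0]
grip_width: 0.0481
```

```bash
python3 - <<'E'
from h import *
inbed()
E
```

```text
bed xyz [-5.7  0.1 38.2] F [5.8 3.6 2.8] rotvec err [-0.52  0.54 -0.  ] w 0.0481 t 18.3333
```

Request:
arm_command(
  rows="0.25 0 0 0 0 0 0; 0.25 0 0 0 0 0 0; 0.25 0 0 0 0 0 0",
)

```text
time_s: 18.58
position: [0.5437, 0.1323, 0.0963]
tool_rot: [[-0.887, -0.192, 0.419], [-0.177, 0.981, 0.075], [-0.426, -0.008, -0.905]]
ft_force: [0.3, 1.4, 0.6]
grip_width: 0.064
```

Request:
arm_command(
  rows="0.25 0 0 -25 0 0 0; 0.25 0 0 -35 0 0 0; 0.25 0 0 -35 0 0 0; 0 0 0 0 0 0 0; 0 0 0 0 0 0 0",
)

```text
time_s: 19.0
position: [0.5041, 0.1251, 0.1839]
tool_rot: [[-0.886, -0.192, 0.423], [-0.177, 0.981, 0.075], [-0.429, -0.008, -0.903]]
ft_force: [0.7, 0.4, 0.8]
grip_width: 0.0846
```

```bash
python3 - <<'E'
from h import *
inbed();m=eyes.camera_model("wrist");np.save('pics/w4m.npy',m,allow_pickle=True);im=snap("wrist","w4",(160,60,560,360),2)
E
```

```text
bed xyz [ -7.6   0.9 133.8] F [1.  0.3 0.4] rotvec err [-0.53  0.43  0.01] w 0.0846 t 19.0
```

View pics/w4.png

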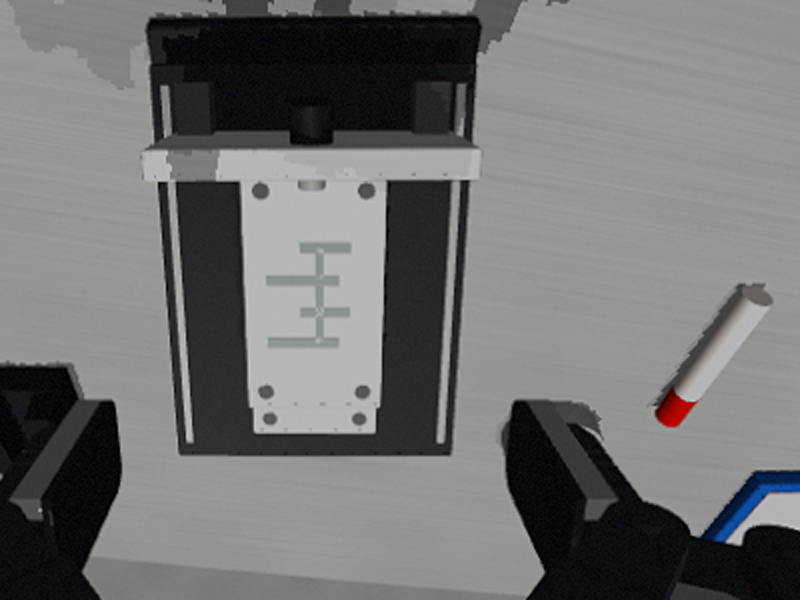

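Plates 1 and 2 are aligned on the fence, with the middle plate's far end at row 405 and the long one's at row 433. The top pin is standing out at (311,185).

```bash
python3 - <<'E'
from h import *
m=np.load('pics/w4m.npy',allow_pickle=True).item()
for z,pp in ((15,[(255,433),(376,433)]),(30,[(248,403),(379,403)])):
  for p in pp:
    q=onplane("wrist",np.array(p)/2+[160,60],C+z/1000*N,N,m)-C;print(z,[round(q@a*1000,1) for a in(U,VV)])
s=st();plan([((.47,-.06,.20),Rot(0,8)),((.454,-.290,.13),Rot(-16.1))],0)
E
```

```text
15 [np.float64(62.2), np.float64(-23.3)]
15 [np.float64(61.9), np.float64(26.3)]
30 [np.float64(40.2), np.float64(-24.0)]
30 [np.float64(39.9), np.float64(25.5)]
19.05 [0.504  0.1251 0.1825] F [-0.8  0.5  0.1] w 0.0852
0 11.1 -35.1 -8.8 0.6 3.5 2.2; 0 10.3 -35.5 -7.8 0.6 3.5 2.2; 0 9.4 -36.0 -6.9 0.6 3.5 2.2; 0 8.4 -36.4 -6.0 0.6 3.5 2.2; 0 7.3 -36.7 -5.2 0.6 3.5 2.2
--
0 4.3 -38.3 11.2 0.2 1.3 2.7; 0 2.2 -38.4 11.4 0.2 1.3 2.7; 0 0.1 -38.5 11.5 0.2 1.3 2.7; 0 -1.9 -38.4 11.6 0.2 1.3 2.7; 0 -4.0 -38.2 11.7 0.2 1.3 2.7
0 -6.0 -37.9 11.7 0.2 1.3 2.7
--
```

Request:
arm_command(
  rows="0 11 -35 -9 0.6 3.5 2.2; 0 10 -35.5 -8 0.6 3.5 2.2; 0 9.4 -36 -7 0.6 3.5 2.2; 0 8.4 -36.4 -6 0.6 3.5 2.2; 0 7.3 -36.7 -5 0.6 3.5 2.2",
)

```text
time_s: 19.47
position: [0.4693, -0.0613, 0.1995]
tool_rot: [[-0.992, 0.006, 0.13], [0.006, 1.0, -0.003], [-0.13, -0.002, -0.992]]
ft_force: [0.7, 1.0, -0.3]
grip_width: 0.0855
```

Request:
arm_command(
  rows="0 4.3 -38 11 0.2 1.3 2.7; 0 2.2 -38 11 0.2 1.3 2.7; 0 0 -38 11 0.2 1.3 2.7; 0 -2 -38 11 0.2 1.3 2.7; 0 -4 -38 11 0.2 1.3 2.7",
)

```text
time_s: 19.88
position: [0.455, -0.2514, 0.1431]
tool_rot: [[-0.97, 0.241, 0.018], [0.241, 0.971, -0.005], [-0.019, -0.0, -1.0]]
ft_force: [0.7, -0.6, 0.1]
grip_width: 0.0854
```

Request:
arm_command(
  rows="0 -6 -38 11 0.2 1.3 2.7; 0 0 0 0 0 0 0; 0 0 0 0 0 0 0; 0 0 0 0 0 0 0",
)

```text
time_s: 20.22
position: [0.4525, -0.2875, 0.1334]
tool_rot: [[-0.959, 0.284, -0.003], [0.284, 0.959, -0.002], [0.002, -0.003, -1.0]]
ft_force: [-0.2, 1.0, 0.4]
grip_width: 0.0856
```

```bash
python3 - <<'E'
from h import *
s=st();m=eyes.camera_model("wrist");np.save('pics/w5m.npy',m,allow_pickle=True);im=snap("wrist","w5",(120,20,520,320),2)
for t in plates("wrist",im,.015,m,140,300):print(t)
print(s["tool_rot"].round(3))
E
```

```text
20.2167 [ 0.4525 -0.2875  0.1334] F [-0.2  1.   0.4] w 0.0856
(array([ 396.5, -201. ]), array([30.4, 40. ]), np.float32(39.3), array([415.,  89.]))
(array([ 512.1, -210.7]), array([286.3, 390.7]), np.float32(74.5), array([463., 235.]))
(array([ 386. , -447.8]), array([160.1, 326.7]), np.float32(138.2), array([100., 136.]))
[[-0.959  0.284 -0.003]
 [ 0.284  0.959 -0.002]
 [ 0.002 -0.003 -1.   ]]
```

View pics/w5.png

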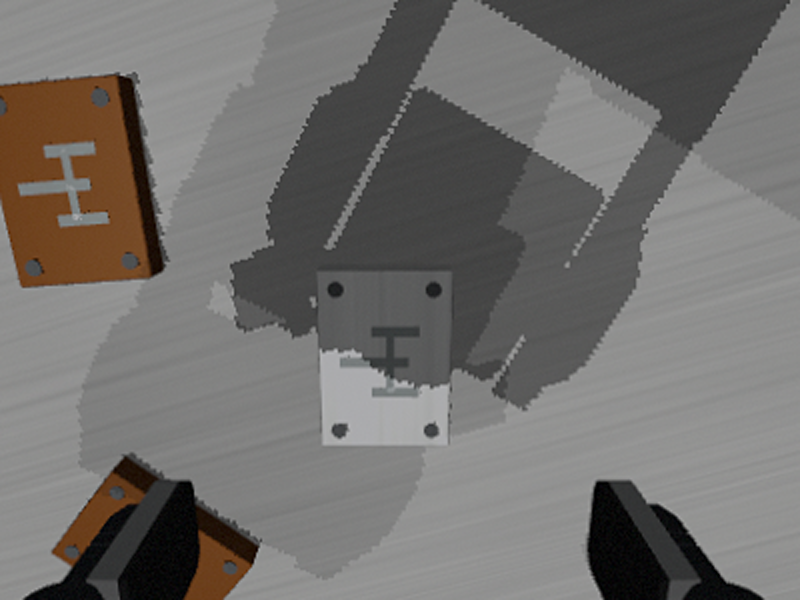

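The silvery short plate has its corners at (318,271), (452,271), (449,446) and (322,446). The brown ones at (75,180) and (155,530) are look-alikes and stay put.

```bash
python3 - <<'E'
from h import *
m=np.load('pics/w5m.npy',allow_pickle=True).item();f=lambda p:onz("wrist",np.array(p)/2+[120,20],.015,m)
P=np.array([f(p) for p in [(318,271),(452,271),(449,446),(322,446)]])
c=P.mean(0);d=(P[2]+P[3]-P[0]-P[1])/2;th=np.degrees(np.arctan2(d[1],d[0]));print(c,np.linalg.norm(d),th)
R=Rot(th)
for p in [(258,545),(130,457),(162,270)]:print("brown in tool",(R.T@(f(p)-c)*1000).round())
plan([(np.r_[c[:2],.014],R)],0)
E
```

```text
[ 0.45450083 -0.29064697  0.015     ] 0.06971021456178406 -16.52216177622176
brown in tool [-80. -53.   0.]
brown in tool [ -40. -102.    0.]
brown in tool [ 35. -81.   0.]
0 -1.0 -0.8 40.0 -0.1 -0.0 0.0; 0 -1.0 -0.9 40.0 -0.1 -0.0 0.0; 0 -0.9 -0.9 40.0 -0.1 -0.0 0.0
--
```

Request:
arm_command(
  rows="0 -1 -1 35 0 0 0; 0 -1 -1 35 0 0 0; 0 -1 -0.6 30 0 0 0; 0 0 0 16 0 0 0; 0 0 0 0 0 0 0",
)

```text
time_s: 20.68
position: [0.4537, -0.2896, 0.0159]
tool_rot: [[-0.959, 0.282, -0.006], [0.282, 0.959, -0.0], [0.006, -0.002, -1.0]]
ft_force: [-1.3, 0.0, -0.6]
grip_width: 0.0856
```

Request:
arm_command(
  rows="0 0 0 1 0 0 0; 0 0 0 0 0 0 0",
)

```text
time_s: 20.85
position: [0.4553, -0.2918, 0.019]
tool_rot: [[-0.959, 0.283, -0.0], [0.283, 0.959, -0.006], [-0.002, -0.006, -1.0]]
ft_force: [-0.2, 0.3, 0.2]
grip_width: 0.0852
```

Request:
arm_command(
  rows="0 0 0 3.5 -0.35 0 0; 0 0 0 0 0 0 0",
)

```text
time_s: 21.02
position: [0.455, -0.2922, 0.0151]
tool_rot: [[-0.959, 0.284, 0.002], [0.284, 0.959, 0.0], [-0.002, 0.001, -1.0]]
ft_force: [-0.4, 0.6, -0.8]
grip_width: 0.0857
```

Request:
arm_command(
  rows="1 0 0 0 0 0 0; 1 0 0 0 0 0 0; 1 0 0 0 0 0 0; 1 0 0 0 0 0 0; 1 0 0 0 0 0 0",
  squeeze=40,
)

```text
time_s: 21.43
position: [0.4548, -0.2922, 0.0147]
tool_rot: [[-0.959, 0.284, 0.001], [0.284, 0.959, 0.001], [-0.0, 0.001, -1.0]]
ft_force: [0.3, 1.2, 6.5]
grip_width: 0.0487
```

Request:
arm_command(
  rows="1 0 0 0 0 0 0; 1 0 0 0 0 0 0",
  squeeze=60,
)

```text
time_s: 21.6
position: [0.4548, -0.2922, 0.0149]
tool_rot: [[-0.959, 0.284, 0.001], [0.284, 0.959, 0.0], [-0.001, 0.001, -1.0]]
ft_force: [-1.3, 1.8, 6.7]
grip_width: 0.049
```

Request:
arm_command(
  rows="1 0 0 -30 0 0 0; 1 0 0 -40 0 0 0; 1 0 0 -40 0 0 0; 1 0 0 -40 0 0 0; 1 0 0 0 0 0 0",
  squeeze=60,
)

```text
time_s: 22.02
position: [0.4566, -0.294, 0.1715]
tool_rot: [[-0.959, 0.284, 0.009], [0.284, 0.959, -0.008], [-0.011, -0.005, -1.0]]
ft_force: [0.8, -0.9, -1.3]
grip_width: 0.0486
```

```bash
python3 - <<'E'
from h import *
s=st();plan([((.475,-.05,.215),Rot(0,8)),(bed(15,0,90),RB)],1,vmax=38)
E
```

```text
22.0167 [ 0.4566 -0.294   0.1715] F [ 0.8 -0.9 -1.3] w 0.0486
1 7.3 34.1 -6.5 -0.2 -1.0 -2.3; 1 5.8 34.4 -6.5 -0.2 -1.0 -2.3; 1 4.2 34.7 -6.4 -0.2 -1.0 -2.3; 1 2.7 34.8 -6.4 -0.2 -1.0 -2.3; 1 1.2 34.9 -6.3 -0.2 -1.0 -2.3
1 -0.4 35.0 -6.1 -0.2 -1.0 -2.3; 1 -1.9 34.9 -6.0 -0.2 -1.0 -2.3
--
1 -9.7 30.3 11.7 -0.5 -2.8 -1.8; 1 -10.1 29.9 12.5 -0.5 -2.8 -1.8; 1 -10.4 29.4 13.2 -0.5 -2.8 -1.8; 1 -10.6 29.0 14.0 -0.5 -2.8 -1.8; 1 -10.8 28.5 14.8 -0.5 -2.8 -1.8
1 -11.0 28.0 15.6 -0.5 -2.8 -1.8
--
```

Request:
arm_command(
  rows="1 7.3 34 -6.5 -0.2 -1 -2.3; 1 5.8 34.4 -6.5 -0.2 -1 -2.3; 1 4.2 34.7 -6.4 -0.2 -1 -2.3; 1 2.7 34.8 -6.4 -0.2 -1 -2.3; 1 1.2 35 -6.3 -0.2 -1 -2.3",
)

```text
time_s: 22.43
position: [0.468, -0.1167, 0.1967]
tool_rot: [[-0.992, 0.085, 0.089], [0.086, 0.996, 0.002], [-0.089, 0.01, -0.996]]
ft_force: [1.2, 0.3, -0.9]
grip_width: 0.0484
```

Request:
arm_command(
  rows="1 -0.4 35 -6 -0.2 -1 -2.3; 1 -2 35 -6 -0.2 -1 -2.3; 1 -9.7 30 11.7 -0.5 -2.8 -1.8; 1 -10 30 12.5 -0.5 -2.8 -1.8; 1 -10.4 29.4 13 -0.5 -2.8 -1.8",
)

```text
time_s: 22.85
position: [0.508, 0.0437, 0.179]
tool_rot: [[-0.959, -0.093, 0.269], [-0.085, 0.996, 0.04], [-0.271, 0.015, -0.962]]
ft_force: [0.1, -0.3, -2.2]
grip_width: 0.0484
```

Request:
arm_command(
  rows="1 -10.6 29 14 -0.5 -2.8 -1.8; 1 -10.8 28.5 14.8 -0.5 -2.8 -1.8; 1 -11 28 14 -0.5 -2.8 -1.8; 1 0 0 0 0 0 0; 1 0 0 0 0 0 0",
)

```text
time_s: 23.27
position: [0.5405, 0.1339, 0.149]
tool_rot: [[-0.898, -0.19, 0.396], [-0.17, 0.982, 0.084], [-0.405, 0.008, -0.914]]
ft_force: [0.2, -0.7, -1.3]
grip_width: 0.0484
```

Request:
arm_command(
  rows="1 0 0 0 0 0 0; 1 0 0 0 0 0 0",
)

```text
time_s: 23.43
position: [0.5414, 0.1319, 0.1505]
tool_rot: [[-0.898, -0.187, 0.399], [-0.167, 0.982, 0.083], [-0.408, 0.008, -0.913]]
ft_force: [-0.2, 0.1, -1.2]
grip_width: 0.049
```

```bash
python3 - <<'E'
from h import *
inbed();plan([(bed(8,0.1,50),RB)],1)
E
```

```text
bed xyz [12.7  0.2 87.6] F [-0.7  0.2 -1. ] rotvec err [ 0.17 -0.93 -0.68] w 0.049 t 23.4333
1 4.0 -0.3 37.7 0.2 -0.9 -0.7
--
```

Request:
arm_command(
  rows="1 2 0 13 0.2 -0.5 -0.4; 1 2 0 12 0 -0.4 -0.3; 1 0 0 10 0 0 0; 1 0 0 0 0 0 0; 1 0 0 0 0 0 0",
)

```text
time_s: 23.85
position: [0.5521, 0.1344, 0.1167]
tool_rot: [[-0.889, -0.196, 0.413], [-0.178, 0.981, 0.082], [-0.421, -0.0, -0.907]]
ft_force: [0.1, 0.7, -1.5]
grip_width: 0.0488
```

```bash
python3 - <<'E'
from h import *
inbed()
E
```

```text
bed xyz [ 8.3  0.6 52.3] F [-0.4  0.6 -1.5] rotvec err [-0.01 -0.08  0.02] w 0.0488 t 23.85
```

Request:
arm_command(
  rows="1 0 -0.4 3 0 0 0; 1 0 0 2 0 0 0; 1 0 0 0.5 0 0 0; 1 0 0 0 0 0 0",
)

```text
time_s: 24.18
position: [0.5543, 0.1351, 0.1119]
tool_rot: [[-0.889, -0.197, 0.414], [-0.179, 0.98, 0.083], [-0.422, -0.0, -0.907]]
ft_force: [0.1, 0.6, -1.6]
grip_width: 0.0484
```

Request:
arm_command(
  rows="1 0 0 0.7 0 0 0; 1 0 0 0 0 0 0",
)

```text
time_s: 24.35
position: [0.5545, 0.1352, 0.1112]
tool_rot: [[-0.889, -0.197, 0.414], [-0.179, 0.98, 0.083], [-0.422, -0.0, -0.907]]
ft_force: [-0.0, -0.1, -1.7]
grip_width: 0.0486
```

Request:
arm_command(
  rows="1 0 0 0.7 0 0 0; 1 0 0 0 0 0 0",
)

```text
time_s: 24.52
position: [0.5548, 0.1352, 0.1108]
tool_rot: [[-0.889, -0.197, 0.414], [-0.179, 0.98, 0.083], [-0.422, -0.0, -0.906]]
ft_force: [-3.4, 0.0, 2.3]
grip_width: 0.0484
```

```bash
python3 - <<'E'
from h import *
inbed()
E
```

```text
bed xyz [ 8.3  0.8 45.8] F [-2.   0.7  3.5] rotvec err [ 0.01 -0.02  0.08] w 0.0484 t 24.5167
```

Request:
arm_command(
  rows="1 0 -0.7 -0.6 0 0 0; 1 6 0 0 0 0 0; 1 6 0 0 0 0 0; 1 4.5 0 0 0 0 0; 1 0 0 0 0 0 0",
)

```text
time_s: 24.93
position: [0.5387, 0.1314, 0.1033]
tool_rot: [[-0.89, -0.197, 0.412], [-0.179, 0.98, 0.083], [-0.42, 0.0, -0.907]]
ft_force: [0.1, 0.5, -1.6]
grip_width: 0.0487
```

Request:
arm_command(
  rows="1 0.5 0 0 0 0 0; 1 0 0 0 0 0 0",
)

```text
time_s: 25.1
position: [0.5397, 0.1314, 0.1039]
tool_rot: [[-0.889, -0.197, 0.414], [-0.179, 0.98, 0.083], [-0.422, -0.0, -0.907]]
ft_force: [-0.2, -0.3, -1.0]
grip_width: 0.0484
```

```bash
python3 - <<'E'
from h import *
inbed()
E
```

```text
bed xyz [-8.7  0.  46.1] F [-0.7 -0.3 -0.8] rotvec err [ 0.01 -0.03  0.07] w 0.0484 t 25.1
```

Request:
arm_command(
  rows="1 1 0 0 0 0 0; 1 0 0 0 0 0 0",
)

```text
time_s: 25.27
position: [0.5387, 0.1312, 0.1034]
tool_rot: [[-0.889, -0.197, 0.414], [-0.179, 0.98, 0.083], [-0.422, -0.0, -0.907]]
ft_force: [0.3, 0.5, -1.8]
grip_width: 0.0485
```

Request:
arm_command(
  rows="1 1 0 0 0 0 0; 1 0 0 0 0 0 0",
)

```text
time_s: 25.43
position: [0.5377, 0.131, 0.1029]
tool_rot: [[-0.889, -0.197, 0.414], [-0.179, 0.98, 0.083], [-0.422, -0.0, -0.907]]
ft_force: [-0.2, 0.5, -2.1]
grip_width: 0.0488
```

Request:
arm_command(
  rows="1 0.8 0 0 0 0 0; 1 0 0 0 0 0 0",
)

```text
time_s: 25.6
position: [0.537, 0.1309, 0.1026]
tool_rot: [[-0.889, -0.197, 0.414], [-0.179, 0.98, 0.083], [-0.422, -0.0, -0.907]]
ft_force: [-0.4, 0.7, -1.5]
grip_width: 0.0485
```

Request:
arm_command(
  rows="1 0.8 0 0 0 0 0; 1 0 0 0 0 0 0",
)

```text
time_s: 25.77
position: [0.5363, 0.1307, 0.1023]
tool_rot: [[-0.889, -0.197, 0.414], [-0.179, 0.98, 0.083], [-0.422, -0.0, -0.907]]
ft_force: [-0.9, -1.3, -1.5]
grip_width: 0.0484
```

```bash
python3 - <<'E'
from h import *
inbed()
E
```

```text
bed xyz [-12.5   0.1  46.1] F [-1.6 -1.1 -0.9] rotvec err [ 0.01 -0.05  0.07] w 0.0484 t 25.7667
```

Request:
arm_command(
  rows="1 0.7 0 0 0 0 0; 1 0 0 0 0 0 0",
)

```text
time_s: 25.93
position: [0.536, 0.1306, 0.1022]
tool_rot: [[-0.888, -0.197, 0.414], [-0.179, 0.98, 0.083], [-0.423, -0.0, -0.906]]
ft_force: [0.4, 2.1, -1.1]
grip_width: 0.0484
```

Request:
arm_command(
  rows="1 0.7 0 0 0 0 0; 1 0 0 0 0 0 0",
)

```text
time_s: 26.1
position: [0.5359, 0.1306, 0.1023]
tool_rot: [[-0.888, -0.197, 0.416], [-0.179, 0.98, 0.083], [-0.424, -0.001, -0.906]]
ft_force: [4.2, 1.7, -0.1]
grip_width: 0.0488
```

Request:
arm_command(
  rows="1 0.7 0 0 0 0 0; 1 0 0 0 0 0 0",
)

```text
time_s: 26.27
position: [0.5359, 0.1305, 0.1023]
tool_rot: [[-0.887, -0.197, 0.417], [-0.179, 0.98, 0.083], [-0.425, -0.001, -0.905]]
ft_force: [6.4, 4.0, -0.2]
grip_width: 0.0486
```

```bash
python3 - <<'E'
from h import *
inbed()
E
```

```text
bed xyz [-12.9  -0.   46.3] F [ 6.3  2.7 -3.2] rotvec err [-0.02  0.17  0.07] w 0.0486 t 26.2667
```

Contact with the fence at x = -12.9. Now I'll press lightly down and release.

Request:
arm_command(
  rows="1 0 0 0.4 0 0 0; 1 0 0 0.4 0 0 0; 1 0 0 0 0 0 0",
  squeeze=25,
)

```text
time_s: 26.52
position: [0.5361, 0.1305, 0.1019]
tool_rot: [[-0.887, -0.197, 0.417], [-0.179, 0.98, 0.083], [-0.425, -0.001, -0.905]]
ft_force: [3.4, 2.6, 5.0]
grip_width: 0.0482
```

```bash
python3 - <<'E'
from h import *
inbed()
E
```

```text
bed xyz [-12.9  -0.1  45.8] F [5.6 1.9 2.9] rotvec err [-0.03  0.17  0.09] w 0.0482 t 26.5167
```

Request:
arm_command(
  rows="0.25 0 0 0 0 0 0; 0.25 0 0 0 0 0 0; 0.25 0 0 0 0 0 0",
)

```text
time_s: 26.77
position: [0.5342, 0.1304, 0.1003]
tool_rot: [[-0.89, -0.197, 0.412], [-0.179, 0.98, 0.083], [-0.42, -0.0, -0.907]]
ft_force: [-0.5, -0.9, 0.5]
grip_width: 0.0642
```

Request:
arm_command(
  rows="0.25 0 0 -20 0 0 0; 0.25 0 0 -30 0 0 0; 0.25 0 0 -30 0 0 0; 0 0 0 0 0 0 0; 0 0 0 0 0 0 0",
)

```text
time_s: 27.18
position: [0.5015, 0.1237, 0.1742]
tool_rot: [[-0.888, -0.197, 0.415], [-0.179, 0.98, 0.083], [-0.424, -0.001, -0.906]]
ft_force: [0.6, -0.5, -0.0]
grip_width: 0.0846
```

```bash
python3 - <<'E'
from h import *
inbed();m=eyes.camera_model("wrist");np.save('pics/w6m.npy',m,allow_pickle=True);im=snap("wrist","w6",(160,60,560,360),2)
p=proj("scene",bed(0,0,20));print(p);x,y=int(p[0]),int(p[1]);snap("scene","s6",(x-80,y-60,x+80,y+60),5)
E
```

```text
bed xyz [-14.2   0.  126.2] F [ 0.5 -0.6 -0.3] rotvec err [-0.02  0.07  0.08] w 0.0846 t 27.1833
[338.96303896 207.99232781]
```

View pics/w6.png

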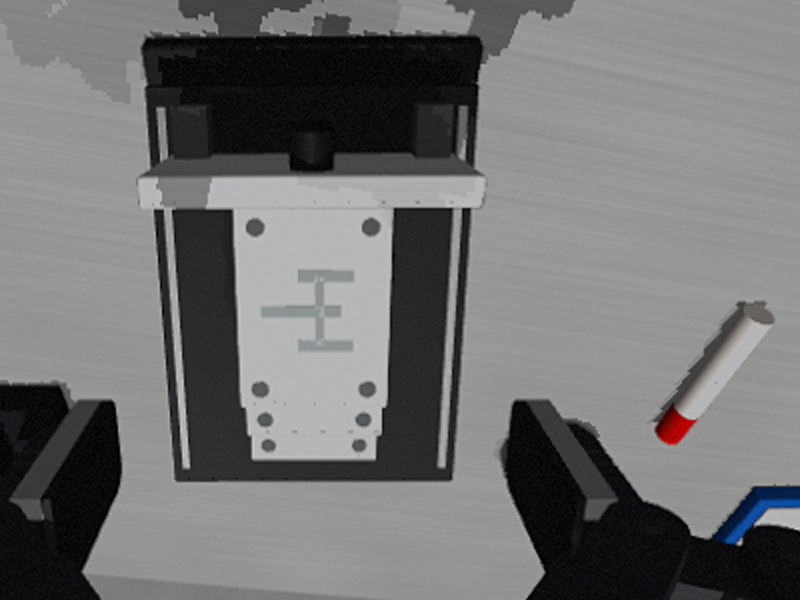

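View pics/s6.png

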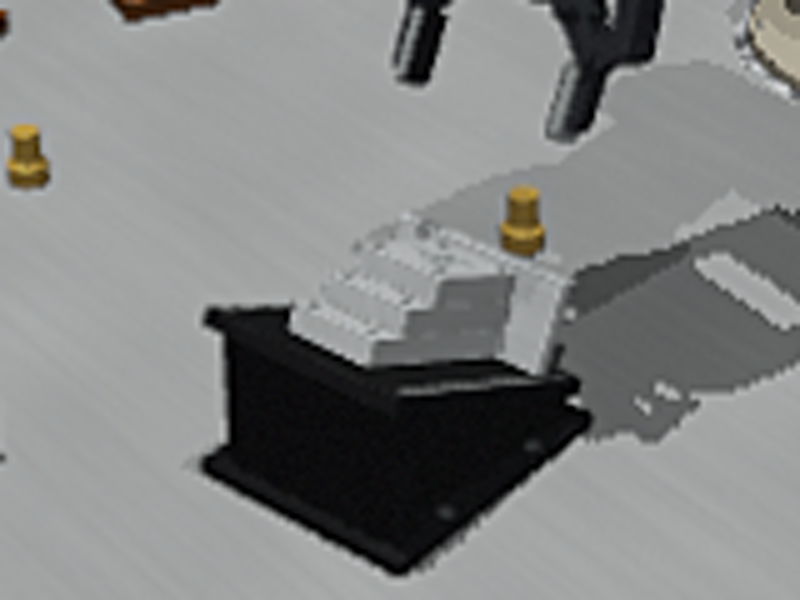

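The stack is straight and stepped. In the wrist view the far ends are at rows 404, 433 and 460, with the fence edge at row 208 and no pin showing. In the scene view no gap shows at the fence. A last check on squareness follows.

```bash
python3 - <<'E'
from h import *
m=np.load('pics/w6m.npy',allow_pickle=True).item();g=cv2.cvtColor(np.load('pics/w6.npy'),cv2.COLOR_RGB2GRAY).astype(float)
# far end of long (vs dark bed) and fence edge over dark bed: subpixel by half-level crossing
def cross(c,r0,r1):
    v=g[r0:r1,c];h=(v.max()+v.min())/2;i=np.where((v[:-1]-h)*(v[1:]-h)<0)[0][0];return r0+i+(v[i]-h)/(v[i]-v[i+1])
def ang(cols,r0,r1,z):
    P=np.array([onplane("wrist",(c,cross(c,r0,r1)),C+z/1000*N,N,m)-C for c in cols])*1000
    k=np.polyfit(P@VV,P@U,1);print(z,"slope deg",np.degrees(np.arctan(k[0])).round(2),"x",k[1].round(1))
ang(range(288,346,4),284,296,15)
ang(list(range(252,274,3))+list(range(358,384,3)),160,170,50)
for r,z in((200,45),(255,45),(272,30),(285,15),(250,0)):
    v=g[r-1:r+2].mean(0);print(r,z,np.where(np.abs(np.diff(v))>25)[0][:14])
inbed()
E
```

```text
15 slope deg 1.54 x 61.0
50 slope deg -0.43 x -48.3
200 45 [239 243 244 247 248 276 277 308 354 355 383 384 388 392]
255 45 [ 25  26  97  98 147 148 190 194 243 247 248 251 252 278]
272 30 [ 72 139 140 141 217 218 244 245 249 252 253 282 283 288]
285 15 [139 140 141 219 245 246 249 250 253 254 284 285 296 336]
250 0 [ 28  29  57 100 101 242 243 247 251 278 279 353 380 381]
bed xyz [-1.510e+01  1.000e-01  1.246e+02] F [ 0.8  1.3 -0.5] rotvec err [ 0.03 -0.13  0.06] w 0.0855 t 27.2833
```

```bash
python3 - <<'E'
from h import *
m=np.load('pics/w6m.npy',allow_pickle=True).item();g=cv2.cvtColor(np.load('pics/w6.npy'),cv2.COLOR_RGB2GRAY).astype(float)
def cr(v,o):
    i=np.argmax(np.abs(np.diff(v)));h=100.;j=[k for k in range(len(v)-1) if (v[k]-h)*(v[k+1]-h)<0]
    return o+j[0]+(v[j[0]]-h)/(v[j[0]]-v[j[0]+1]) if j else None
def side(rows,c0,c1,z,n):
    P=[]
    for r in rows:
        c=cr(g[r,c0:c1],c0)
        if c: P.append(onplane("wrist",(c,r),C+z/1000*N,N,m)-C)
    P=np.array(P)*1000;k=np.polyfit(P@U,P@VV,1);print(n,"yaw",np.degrees(k[0]).round(2),"y",np.polyval(k,0).round(1),len(P))
R=range(170,260,3)
side(R,270,285,45,"short L");side(R,348,362,45,"short R")
side(range(265,276,1),277,290,30,"mid L");side(range(265,276,1),345,358,30,"mid R")
side(range(279,289),280,292,15,"long L");side(range(279,289),342,354,15,"long R")
side(R,232,246,0,"bed outer L");side(R,384,396,0,"bed outer R")
def end(cols,r0,r1,z,n):
    P=[]
    for c in cols:
        x=cr(g[r0:r1,c],r0)
        if x: P.append(onplane("wrist",(c,x),C+z/1000*N,N,m)-C)
    P=np.array(P)*1000;k=np.polyfit(P@VV,P@U,1);print(n,"yaw",-np.degrees(k[0]).round(2),"x",k[1].round(1),len(P),(P@U).round(1)[::3])
end(range(288,346,2),284,297,15,"long end")
end(range(250,275,2),158,170,50,"fence L");end(range(360,384,2),158,170,50,"fence R")
E
```

```text
short L yaw 0.25 y -24.5 29
short R yaw 1.11 y 25.5 30
mid L yaw 1.85 y -25.3 11
mid R yaw 1.72 y 24.7 11
long L yaw -1.31 y -22.9 10
long R yaw 5.45 y 19.8 10
bed outer L yaw 0.34 y -59.7 30
bed outer R yaw 3.49 y 55.5 30
long end yaw -0.88 x 61.2 29 [62.1 57.4 62.  62.  62.1 62.  62.  62.  62.  61.9]
fence L yaw -2.61 x -46.7 13 [-48.4 -48.4 -48.3 -47.9 -47.9]
fence R yaw 0.21 x -48.4 12 [-48.5 -48.5 -48.6 -48.6]
```

Request:
arm_command(
  rows="0 0 0 -20 0 0 0; 0 0 0 0 0 0 0; 0 0 0 0 0 0 0",
)

```text
time_s: 27.53
position: [0.4936, 0.1222, 0.1907]
tool_rot: [[-0.889, -0.197, 0.413], [-0.179, 0.98, 0.083], [-0.421, -0.0, -0.907]]
ft_force: [-0.3, -0.2, 0.0]
grip_width: 0.0851
```

```bash
python3 - <<'E'
from h import *
st();print(env.close_job())
E
```

```text
27.5333 [0.4936 0.1222 0.1907] F [-0.3 -0.2  0. ] w 0.0851
the job is handed in; nothing more can be done
None
```

I stacked the long, middle and short silvery plates on the bed in that order and handed the job in at 27.5 s, with the gripper clear. Each plate was felt against the fence at about 6 N up the slope, pressed lightly down, and released while still pushed against it.

**Checks that agreed:**
- **Fence:** it sits at bed x of about -48.5 mm. The long plate's far end measured +62.0 mm, which is 110.5 mm away for a 110 mm plate, so any gap is about 0.5 mm or less, within the camera's error.
- **Position:** the long plate's far end looked square to the fence within about 0.2°, and all three plates were centred to about 1 mm. The final pictures show a clean stepped stack with no gap at the fence and no pins showing.
- **Bystanders:** no move touched them as far as I know. I compared only those in the last pictures, and by eye.

**Checks that failed or disagreed:**
- **First grip:** the first two tries at the long plate were wrong. One was too shallow, and in the other the fingers slid over the plate's top at up to 27 N. I re-measured it, and it was gripped and placed normally on the next try.
- **Middle plate end:** its far end read about 40 mm where 42 mm was expected. A plate cannot pass the fence, so I put this down to the camera.
- **Squareness fits:** several side and end line fits gave scattered angles, up to 5°, from picture noise. I relied on the end-point readings instead.
- **Pins:** I never read the pin travel itself, so I am inferring that the pins are pushed in from the contact felt.

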